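Flip the hex key and lever the jig's clamp screw tight

ROBOT

A 7-joint arm with a two-finger parallel gripper is mounted at the origin on the work surface. World frame = base frame: x ahead of the robot, y to its left, z up, the work surface at z = 0. Lengths are in m, angles in degrees, forces in N, time in s.
With the tool pointing down it reaches from about 0.425 to 0.875 m from the base axis. Payload 4.7 kg.
Tool frame: the origin (TCP) lies on the mounting face of the last link; the fingertips stand 182 mm ahead of it and the grasp point (between the pads) lies 164 mm ahead of it; z points along the fingers, y is the line along which they close (so a half turn about z gives the same grasp; the last joint's range is limited). The gripper opens to 87 mm and grips with 3 to 60 N. Pads are 19 mm wide; open, the fingers measure 117 mm over their backs; the gripper's body (75 mm by 190 mm) begins 51 mm behind the grasp point.
Start: joints at [-75.453, 18.392, -4.016, 83.108, 1.295, 78.541, -3.26], TCP at [0.154, 0.631, 0.405] pointing down, gripper open.
Joint ranges: [-163.93, 163.93], [-17.29, 119.83], [-79.2, 71.16], [3.27, 140.29], [-89.18, 269.18], [5.43, 117.66], [-154.24, 154.24]. Speed limits (degrees/s): [147.25, 147.25, 180, 180, 180, 180, 180].

INTERFACE

Orientations are given as [roll, pitch, yaw] about the fixed x, y, z axes, in that order (R = Rz(yaw) Ry(pitch) Rx(roll)).
In Python, from cell import env gives the robot as it stands.
- The arm moves only by the tool servo_tool, never from a script. Its argument "plan" is a list of rows, each an object with "xyz": the shift along the tool's x, y, z in cm, a list of three; "twist": the turn, a rotation vector about the tool's x, y, z in degrees, a list of three; "jaw": the closure, from 0 (fully open) to 1 (shut). In form: [{"xyz": [x, y, z], "twist": [wx, wy, wz], "jaw": jaw}, ...]. A call has 1 to 10 rows; each row is the pose to reach, as a shift and turn from the pose commanded when the call began, along the tool's axes at that moment; what a row does not reach only later rows make up. A row lasts 1/12 s, in which the tool goes at most 41.7 mm and 7.16 degrees, less where a joint would pass 70% of its speed; a pose out of reach is approached as far as the arm can. A call with a gripper value outside its range is refused whole. The fingers move at their own pace and stop on an object; "newtons" is the grip in N (left out, the last holds). Time passes only in rows, so rows that repeat a pose let the fingers close. It gives the time, the measured TCP pose, the force, the opening and the grip force at its end, in the units of the state.
- env.get_obs(): the state, without advancing time (a new reading comes with each control period).
- env.read_camera(name): name is "side" or "top"; returns a dict with "img" (384x512x3 uint8, red, green, blue), "camera_matrix" (3x3 intrinsics, pixels), "R" (3x3) and "t" (3): a world point X has camera coordinates R X + t. Camera axes: x right, y down, z forward; pixel columns grow to the right and rows downward; lengths in m; the calibration is good to about 2 mm. A picture is of the moment at which its call begins. There is no depth.
- env.sign_off(): hands the job in; it is judged then, once.
The state is a dict: "time_s": time; "qpos": joint angles; "joint_velocities": joint speeds; "effort": joint torques, N m; "tool_pos": TCP position; "tool_rot": TCP orientation; "force": force on the tool from outside, world axes, zero at the start; "wrist_torque": the same for the moment, N m; "grip_width": finger opening in m; "grasp_force": force on a finger pad.
Only numpy, scipy, OpenCV 4.12 (cv2) and the standard library are available. Lean on these libraries where they do the work, as an engineer would, in place of code of your own. Each camera call takes 0.05 s, during which the arm holds its last target. There are 200 camera calls.

TASK

Pull the hex key out of its holder, where it is parked by its long arm, turn it round in the air without putting it down, and push its short arm fully into the clamp screw of the pastry-cone rolling jig, with the long arm standing out level to the side where pressing it down tightens. Then use the long arm as the lever and turn the stiff screw clockwise until its yellow mark meets the green dot, not far past it. Leave the key seated by its short arm and let go; do not shove the jig's head along its rail, and leave the jar, the cup and the spatula alone.

Things in the scene. Friction and masses are not known exactly. Their poses are not given: they have to be found in the camera images.
- jig: Fixed aluminium base of the rolling jig, 200 x 130 x 14 mm with a dark rail; origin on the counter under the head's middle. +x is the way the clamp screw faces (away from the robot, give or take 0.3 rad), +y to the left, z up.
- head_top (a point): Middle of the top of the white head block on the rail, 56 (x) x 70 (y) mm, top 174 mm up, front face at jig x = 28 mm; a wooden cone mould (72 mm thick, 155 mm long) sticks out of its back. The head creeps along the rail (jig x) when pushed or pulled with more than about 8 N; it must stay within 4 mm of where it was set.
- screw_place (a point): Middle of the upright slot the screw sits in, at the depth of its socket's mouth: 135 mm up, 62 mm in front of the jig's origin. The real socket is up to 10 mm above or below this point and up to 1 mm aside: find it by feel or by eye. Axis level, jig +x out of it. Dark screw head, 36 mm across, 34 mm long; hex socket 30 mm deep, corners up and down at joint 0, 1 mm wider all round than the key.
- clamp_screw (a joint): Angle of the clamp screw in rad, growing clockwise seen from in front of it (tightening). Starts within 0.06 of 0, yellow mark on top; at 0.60 the mark meets the green dot on the steel plate behind. A seated key has 0.15 rad of play each way. Stiff: about 0.9 N m at the start, 1.2 N m at the dot, plus 0.25 N m per rad/s; it stays where it is left. Past 0.9 the thread is overstrained.
- holder: Fixed key holder right of the jig: a dark 40 mm tube, 50 mm long, on a blue post; origin on the counter under the tube's middle. Its 34 mm deep hex hole opens to the holder's +x, 115 mm up, mouth 25 mm in front of the origin.
- hex_key: Loose dark L-shaped hex key, 14 mm across flats, about 0.22 kg; origin at the elbow, where the arms' centre lines meet. Long arm 133 mm along its -x, short arm 49 mm along its -y; z normal to the L. Both arms have two flats facing sideways in the plane of the L, corners to +z and -z. Centre of mass on the long arm, 49 mm from the elbow.
- long_tip (a point): End of the key's long arm. At the start it is 30 to 33 mm deep in the holder's hole, the L roughly level, the key's axes roughly those of the holder (short arm to its -y), the elbow sagging by 3 to 12 mm.
- short_tip (a point): End of the key's short arm, its edges tapered over 2.5 mm. Seated, the key's axes are the jig's turned by -90 deg about z: short arm into the socket, long arm along jig +y (pressing it down tightens); fully home, the elbow is 19 mm in front of the mouth.
- jar: Bystander: amber storage jar with metal cap, 72 mm across, 100 mm high, origin under its centre.
- cup: Bystander: steel cup, 76 mm across, 90 mm high, origin under its centre.
- spatula: Bystander: small black-handled spatula, 170 mm long, on a shallow aluminium tray to the right; origin under its middle.
Not all that is in view belongs to the job. What is shaped like the hex_key but blue or orange is not meant.

How it is judged:
By the outcome, as a careful person would: the job done as asked, in the order asked, and still so for the second after the job is handed in, with the robot touching nothing.
It also fails if it takes over 72 s, if anything falls off the work surface, if the arm or the gripper's body presses on something with over 40 N, if the wrist force passes 120 N, or if a joint passes its speed limit or range.

## Working session

There is one attempt and no reset: what is moved stays moved. The work goes in short steps, Python scripts to look and compute and a tool call to move; the robot and the scene stay as the last step left them, time stands still between calls to the robot, and variables do not carry over. Pictures are saved under pics/ and viewed, at most 10 in all, crops included, and the job is handed in when it is done.

Besides the shell and the picture viewer there is one more tool, called after "Emit:" in YAML: its name, and indented under it one key for each argument. servo_tool: Moves the arm, as the interface text tells. Its arguments: {"type":"object","properties":{"plan":{"type":"array","items":{"type":"object","properties":{"xyz":{"type":"array","items":{"type":"number"}},"twist":{"type":"array","items":{"type":"number"}},"jaw":{"type":"number"}}}},"newtons":{"type":"number"}},"required":["plan"]}

```bash
ls; mkdir -p pics
python3 - <<'E'
from cell import env
import cv2,numpy as np
o=env.get_obs(); print(o)
for n in("side","top"):
    c=env.read_camera(n); print(n,c["camera_matrix"].tolist(),np.round(c["R"],4).tolist(),np.round(c["t"],4).tolist(), (-c["R"].T@c["t"]).round(3))
    np.savez(f"pics/{n}0.npz",**c)
    cv2.imwrite(f"pics/{n}0.png",cv2.resize(c["img"][:,:,::-1],(800,600),interpolation=cv2.INTER_CUBIC))
E
```

```text
pics
{'time_s': 0.0, 'qpos': array([-75.45253175,  18.43721953,  -4.01456514,  83.17579134,
         1.29606102,  78.54048226,  -3.25941622]), 'joint_velocities': array([-0.0472419 ,  0.05649664, -0.07842095,  0.01823182,  0.04834543,
        0.03276712,  0.04760675]), 'effort': array([-3.86726852e-04, -4.91293430e+01, -4.03958643e-01, -3.12529457e+01,
       -6.37920317e-02,  4.42351517e-02,  1.97982804e-04]), 'tool_pos': array([0.15437469, 0.63118129, 0.40367413]), 'tool_rot': array([-1.79891806e+02,  7.16076595e-03,  1.66262186e+02]), 'force': array([ 0.0585182 , -0.42084155, -0.10018749]), 'wrist_torque': array([-0.07262107, -0.00709703,  0.02324478]), 'grasp_force': 0.0, 'grip_width': 0.08747635384134064}
side [[350.3011849453001, 0.0, 254.49468166650004], [0.0, 350.3011849453001, 193.6613580223008], [0.0, 0.0, 1.0]] [[0.7958, -0.6056, 0.0028], [-0.3752, -0.4967, -0.7827], [0.4754, 0.6218, -0.6224]] [-0.5267, 0.2744, 0.8372] [ 0.124 -0.703  0.737]
top [[401.02025635431136, 0.0, 258.71356101103515], [0.0, 401.02025635431136, 186.390546547567], [0.0, 0.0, 1.0]] [[-0.0253, -0.9996, -0.0088], [-0.9871, 0.0263, -0.1579], [0.158, 0.0047, -0.9874]] [-0.0855, 0.6084, 1.2629] [ 0.399 -0.107  1.342]
```

View pics/side0.png

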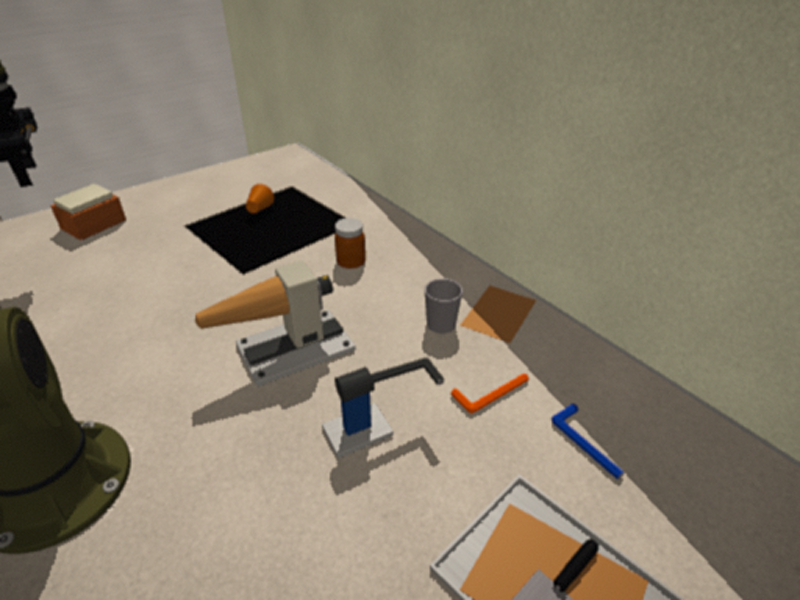

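View pics/top0.png

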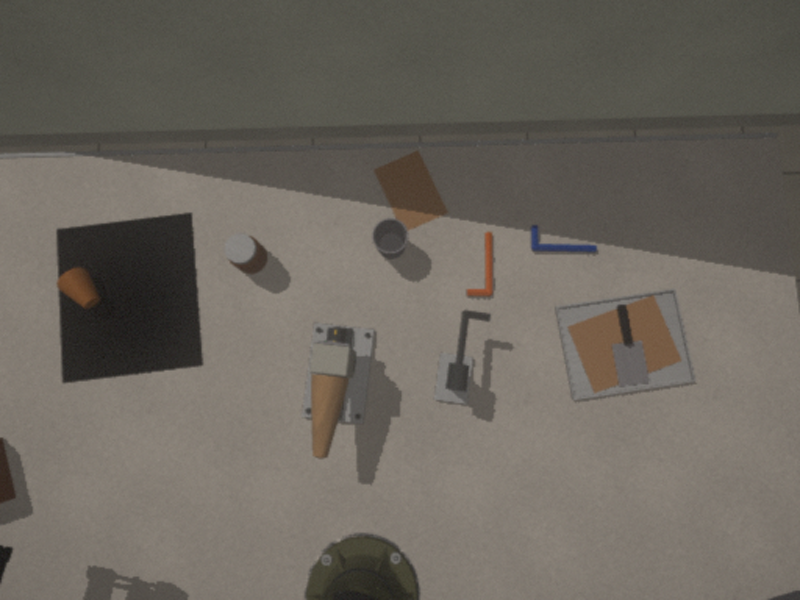

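Run:
```python
import cv2,numpy as np
for n,x,y,w,h,s in(("top",192,195,133,80,6),("side",122,165,170,126,4.7)):
    c=np.load(f"pics/{n}0.npz")["img"][y:y+h,x:x+w,::-1].astype(float)
    c=np.clip(c*(1.8 if n=="top" else 1.3),0,255).astype(np.uint8)
    c=cv2.resize(c,None,fx=s,fy=s,interpolation=cv2.INTER_CUBIC)
    for k in range(0,w,10): cv2.putText(c,str(x+k),(int(k*s),10),0,.35,(0,0,255)); cv2.line(c,(int(k*s),12),(int(k*s),18),(0,0,255))
    for k in range(0,h,10): cv2.putText(c,str(y+k),(0,int(k*s)+4),0,.35,(0,0,255))
    cv2.imwrite(f"pics/{n}0c.png",c)
```

```text
(no output)
```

View pics/top0c.png

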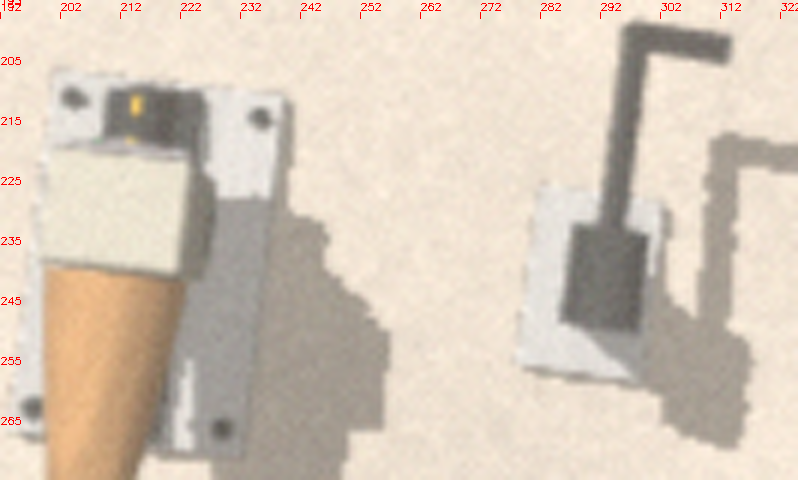

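View pics/side0c.png

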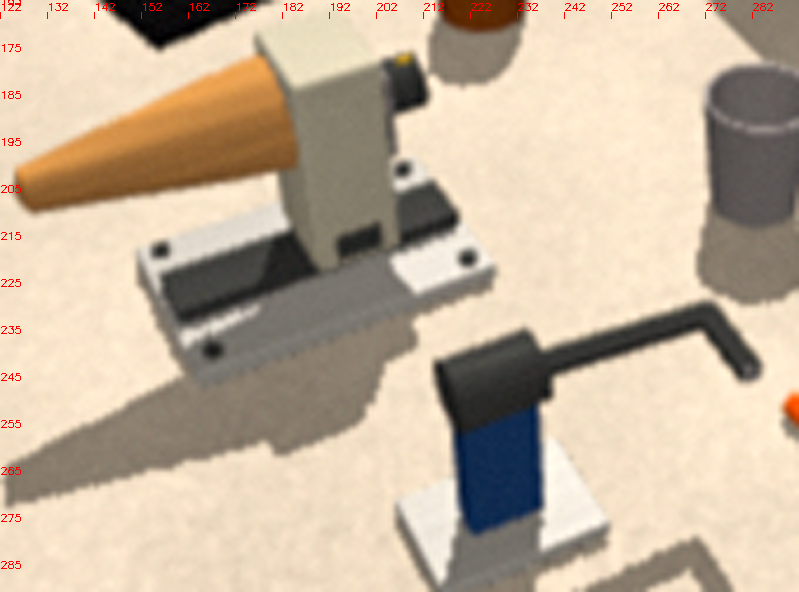

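```bash
cat > g.py <<'E'
import numpy as np
C={n:np.load(f"pics/{n}0.npz") for n in("top","side")}
def ray(n,p):
    c=C[n]; o=-c["R"].T@c["t"]; d=c["R"].T@np.linalg.solve(c["camera_matrix"],[p[0],p[1],1.]); return o,d/np.linalg.norm(d)
def onz(n,p,z): o,d=ray(n,p); return o+d*(z-o[2])/d[2]
def tri(pt,ps):
    A=[];b=[]
    for n,p in(("top",pt),("side",ps)):
        o,d=ray(n,p);M=np.eye(3)-np.outer(d,d);A.append(M);b.append(M@o)
    X,r,*_=np.linalg.lstsq(np.vstack(A),np.hstack(b),rcond=None); return X,np.sqrt(r)
def proj(n,X): c=C[n]; q=c["camera_matrix"]@(c["R"]@X+c["t"]); return q[:2]/q[2]
T=lambda x,y:(192+x/6-.5+.083,195+y/6-.5+.083)
S=lambda x,y:(122+x/4.7-.4,165+y/4.7-.4)
E
python3 - <<'E'
from g import *
np.set_printoptions(precision=4,suppress=True)
print("elbow",*tri(T(637,35),S(708,316)))
print("stip",*tri(T(732,49),S(751,371)))
print("mouth",*tri(T(613,224),S(548,365)))
h=[onz("top",T(*p),.174) for p in((55,149),(192,153),(180,275),(41,262))]
for a in h: print("head",a)
print("c",np.mean(h,0), "sizes",[np.linalg.norm(h[i]-h[i-1]) for i in range(4)])
b=[onz("top",T(*p),.014) for p in((55,68),(286,93),(240,458))]
for a in b: print("base",a)
yaw=lambda v:np.degrees(np.arctan2(v[1],v[0]))
print("yaws",yaw(h[0]-h[3]),yaw(h[1]-h[2]),yaw(h[0]-h[1])-90,yaw(b[0]-b[1])-90,yaw(b[1]-b[2]), [np.linalg.norm(b[i]-b[i+1]) for i in (0,1)])
t=[onz("top",T(*p),z) for p,z in(((573,222),.115),((648,230),.115),((640,332),.115),((560,320),.115))]
print("tube",*t)
hb=[onz("top",T(*p),.01) for p in((543,185),(662,205),(640,383),(518,368))]
print("hbase",*hb, yaw(hb[0]-hb[3]),yaw(hb[0]-hb[1])-90)
E
```

```text
elbow [ 0.5498 -0.2218  0.1029] [0.]
stip [ 0.5402 -0.2697  0.1065] [0.0011]
mouth [ 0.4535 -0.2055  0.1117] [0.0018]
head [0.4929 0.0695 0.174 ]
head [0.4892 0.0029 0.174 ]
head [0.4306 0.0094 0.174 ]
head [0.4385 0.0764 0.174 ]
c [0.4628 0.0396 0.174 ] sizes [np.float64(0.05476412417855443), np.float64(0.06668980633345686), np.float64(0.058941102192089756), np.float64(0.06749333415448755)]
base [0.5507 0.0936 0.014 ]
base [ 0.5334 -0.0345  0.014 ]
base [ 0.3359 -0.0061  0.014 ]
yaws -7.231294929292266 -6.2885307342917685 -3.1552826486180976 -7.686713873166568 -8.179864931622268 [np.float64(0.12925012118152066), np.float64(0.19952570364053343)]
tube [ 0.4538 -0.1844  0.115 ] [ 0.4488 -0.2222  0.115 ] [ 0.3978 -0.2161  0.115 ] [ 0.4048 -0.1761  0.115 ]
hbase [ 0.4792 -0.1752  0.01  ] [ 0.4665 -0.2403  0.01  ] [ 0.3703 -0.2243  0.01  ] [ 0.3801 -0.1581  0.01  ] -9.762852087626854 -11.011476996684635
```

```bash
cat > m.py <<'E'
import numpy as np
from scipy.spatial.transform import Rotation as Ro
from cell import env
np.set_printoptions(precision=4,suppress=True)
def cur():
    o=env.get_obs(); return o,np.array(o["tool_pos"]),Ro.from_euler("xyz",o["tool_rot"],degrees=True)
def rel(p,rpy,p0=None,R0=None):
    "tool-frame shift (cm) and rotvec (deg) from the measured pose to a TCP pose"
    if p0 is None: _,p0,R0=cur()
    R=Ro.from_euler("xyz",rpy,degrees=True)
    return R0.inv().apply(np.array(p)-p0)*100,(R0.inv()*R).as_rotvec(degrees=True)
E
python3 - <<'E'
from g import *; from m import *
o,p,R=cur(); print(p)
print("A",*rel([.45,.40,.405],[180,0,166.26]))
print("B",*rel([.471,-.208,.39],[180,0,170],np.array([.45,.40,.4037]),Ro.from_euler("xyz",[180,0,166.26],degrees=True)))
print("mark",*tri(T(136,105),S(403,59)))
ex=np.array([np.cos(np.radians(-7.9)),np.sin(np.radians(-7.9)),0]);ey=np.array([-ex[1],ex[0],0])
O=np.array([.463,.0403,0])
for z in(.125,.13,.135,.14,.145):
    a=np.linspace(0,2*np.pi,73)
    P=np.array([[proj(n,O+ex*.062+ey*.018*np.cos(t)+np.array([0,0,z+.018*np.sin(t)])) for t in a] for n in("side","top")])
    s=(P[0]-[121.6,164.6])*4.7; tt=(P[1]-[191.58,194.58])*6
    print(z,"side x",s[:,0].min(),s[:,0].max(),"y",s[:,1].min(),s[:,1].max(),"top x",tt[:,0].min(),tt[:,0].max(),"y",tt[:,1].min(),tt[:,1].max())
E
```

```text
[0.1544 0.6312 0.4038]
A [-34.2083 -15.4393  -0.0905] [-0.0965  0.0068  0.0027]
B [-16.4809 -58.5613   1.37  ] [ 0.    0.   -3.74]
mark [0.516  0.0338 0.143 ] [0.0005]
0.125 side x 407.4444224828351 431.2072177263215 y 51.32961456762479 106.50774429830102 top x 108.31308410351642 178.95803172980004 y 87.02506403075427 97.60268541626567
0.13 side x 406.81407197062924 430.63713104588476 y 44.76423523231866 100.14601204821187 top x 107.03112839580115 177.96454116553707 y 86.00722794813976 96.6466506502145
0.135 side x 406.17992103816977 430.0635384750836 y 38.158740417099644 93.7456255231833 top x 105.7377962670638 176.96296810509955 y 84.98101950096941 95.6829015697569
0.14 side x 405.5419352121004 429.48640757364586 y 31.51276132762272 87.30623135104535 top x 104.4331448693195 175.9532135134835 y 83.9463349603999 94.71134442560754
0.145 side x 404.9000796008597 428.9057054998318 y 24.825924635055443 80.82747183915492 top x 103.1177595301989 174.93517673107948 y 82.90306887695925 93.73188394323444
```

Emit:
servo_tool:
  plan:
    - {"xyz": [-4,0,0],"twist": [0,0,0],"jaw": 0}
  newtons: 50

```text
time_s: 0.18
tool_pos: [0.1834, 0.6246, 0.404]
tool_rot: [-180.0, -0.5, 167.1]
force: [-2.8, 1.7, 0.3]
grip_width: 0.087
grasp_force: 0.0
```

Emit:
servo_tool:
  plan:
    - {"xyz": [-30.2,-15.4,0],"jaw": 0}
    - {"xyz": [-30.2,-15.4,0],"jaw": 0}
    - {"xyz": [-30.2,-15.4,0],"jaw": 0}
    - {"xyz": [-30.2,-15.4,0],"jaw": 0}
    - {"xyz": [-30.2,-15.4,0],"jaw": 0}
    - {"xyz": [-30.2,-15.4,0],"jaw": 0}
    - {"xyz": [-30.2,-15.4,0],"jaw": 0}
    - {"xyz": [-30.2,-15.4,0],"jaw": 0}
    - {"xyz": [-30.2,-15.4,0],"jaw": 0}
    - {"xyz": [-30.2,-15.4,0],"jaw": 0}

```text
validation failed for argument at $.pl...
```

Emit:
servo_tool:
  plan:
    - {"xyz": [-16.5,-58.5,1.4],"twist": [0,0,-3.7],"jaw": 0}
    - {"xyz": [-16.5,-58.5,1.4],"twist": [0,0,-3.7],"jaw": 0}
    - {"xyz": [-16.5,-58.5,1.4],"twist": [0,0,-3.7],"jaw": 0}
    - {"xyz": [-16.5,-58.5,1.4],"twist": [0,0,-3.7],"jaw": 0}
    - {"xyz": [-16.5,-58.5,1.4],"twist": [0,0,-3.7],"jaw": 0}
    - {"xyz": [-16.5,-58.5,1.4],"twist": [0,0,-3.7],"jaw": 0}
    - {"xyz": [-16.5,-58.5,1.4],"twist": [0,0,-3.7],"jaw": 0}
    - {"xyz": [-16.5,-58.5,1.4],"twist": [0,0,-3.7],"jaw": 0}
    - {"xyz": [-16.5,-58.5,1.4],"twist": [0,0,-3.7],"jaw": 0}
    - {"xyz": [-16.5,-58.5,1.4],"twist": [0,0,-3.7],"jaw": 0}

```text
time_s: 1.02
tool_pos: [0.2186, 0.2824, 0.3883]
tool_rot: [-179.0, -0.5, 170.1]
force: [0.3, -0.4, 0.3]
grip_width: 0.087
grasp_force: 0.0
```

Run:
```python
from m import *
print(cur()[1],env.get_obs()["tool_rot"],env.get_obs()["qpos"])
print(*rel([.471,-.208,.32],[180,0,170]))
```

```text
[0.2186 0.2824 0.3883] [-178.9886   -0.5359  170.1077] [-38.0767 -17.1195 -15.0085 120.435   -4.4858  77.3187  28.7383]
[-33.3486 -43.855    7.2951] [-1.0119 -0.535   0.1124]
```

Emit:
servo_tool:
  plan:
    - {"xyz": [-23.9,-2.1,0],"twist": [-1,-0.5,0],"jaw": 0}
    - {"xyz": [-23.9,-2.1,0],"twist": [-1,-0.5,0],"jaw": 0}
    - {"xyz": [-23.9,-2.1,0],"twist": [-1,-0.5,0],"jaw": 0}
    - {"xyz": [-23.9,-2.1,0],"twist": [-1,-0.5,0],"jaw": 0}
    - {"xyz": [-23.9,-2.1,0],"twist": [-1,-0.5,0],"jaw": 0}
    - {"xyz": [-23.9,-2.1,0],"twist": [-1,-0.5,0],"jaw": 0}
    - {"xyz": [-33.4,-43.9,0],"twist": [-1,-0.5,0],"jaw": 0}
    - {"xyz": [-33.4,-43.9,0],"twist": [-1,-0.5,0],"jaw": 0}
    - {"xyz": [-33.4,-43.9,0],"twist": [-1,-0.5,0],"jaw": 0}
    - {"xyz": [-33.4,-43.9,0],"twist": [-1,-0.5,0],"jaw": 0}

```text
time_s: 1.85
tool_pos: [0.4591, 0.0531, 0.3877]
tool_rot: [-179.9, -0.2, 170.1]
force: [0.5, -0.0, 0.2]
grip_width: 0.0869
grasp_force: 0.0
```

Run:
```python
from m import *
print(cur()[1],env.get_obs()["tool_rot"],env.get_obs()["qpos"])
print(*rel([.471,-.208,.36],[180,0,170]))
```

```text
[0.4591 0.0531 0.3877] [-179.8776   -0.1719  170.0581] [-19.7495  -4.2131   9.4012 110.1886   0.772   74.1731  69.472 ]
[ -5.6927 -25.5064   2.8101] [-0.1225 -0.1718  0.0583]
```

Emit:
servo_tool:
  plan:
    - {"xyz": [-5.7,-25.5,2.8],"twist": [0,0,0],"jaw": 0}
    - {"xyz": [-5.7,-25.5,2.8],"twist": [0,0,0],"jaw": 0}
    - {"xyz": [-5.7,-25.5,2.8],"twist": [0,0,0],"jaw": 0}
    - {"xyz": [-5.7,-25.5,2.8],"twist": [0,0,0],"jaw": 0}
    - {"xyz": [-5.7,-25.5,2.8],"twist": [0,0,0],"jaw": 0}
    - {"xyz": [-5.7,-25.5,2.8],"twist": [0,0,0],"jaw": 0}
    - {"xyz": [-5.7,-25.5,2.8],"twist": [0,0,0],"jaw": 0}
    - {"xyz": [-5.7,-25.5,2.8],"twist": [0,0,0],"jaw": 0}
    - {"xyz": [-5.7,-25.5,2.8],"twist": [0,0,0],"jaw": 0}

```text
time_s: 2.6
tool_pos: [0.471, -0.2065, 0.3601]
tool_rot: [-179.9, -0.2, 169.9]
force: [-0.0, 0.4, -0.2]
grip_width: 0.0868
grasp_force: 0.0
```

Run:
```python
from m import *
print(cur()[1],env.get_obs()["tool_rot"],env.get_obs()["qpos"],env.get_obs()["force"])
print(*rel([.471,-.208,.274],[180,0,170]))
```

```text
[ 0.471  -0.2065  0.3601] [-179.9297   -0.1831  169.9176] [ -4.8715   3.2155  26.5963 106.5081  -1.4119  70.7866 102.0751] [-0.0407  0.4041 -0.2284]
[-0.0586 -0.1409  8.6099] [-0.0702 -0.1831 -0.0823]
```

Emit:
servo_tool:
  plan:
    - {"xyz": [0,-0.1,4],"twist": [0,0,0],"jaw": 0}
    - {"xyz": [0,-0.1,8.6],"twist": [0,0,0],"jaw": 0}
    - {"xyz": [0,-0.1,8.6],"twist": [0,0,0],"jaw": 0}
    - {"xyz": [0,-0.1,8.6],"twist": [0,0,0],"jaw": 0}
    - {"xyz": [0,-0.1,8.6],"twist": [0,0,0],"jaw": 0.4}
    - {"xyz": [0,-0.1,8.6],"twist": [0,0,0],"jaw": 0.6}
    - {"xyz": [0,-0.1,8.6],"twist": [0,0,0],"jaw": 0.7}
  newtons: 15

```text
time_s: 3.18
tool_pos: [0.472, -0.2072, 0.277]
tool_rot: [-179.9, 0.1, 170.1]
force: [-0.1, 0.4, -0.8]
grip_width: 0.0743
grasp_force: 0.0
```

Emit:
servo_tool:
  plan:
    - {"xyz": [0,0,0],"twist": [0,0,0],"jaw": 0.78}
    - {"xyz": [0,0,0],"twist": [0,0,0],"jaw": 0.82}
    - {"xyz": [0,0,0],"twist": [0,0,0],"jaw": 0.86}
    - {"xyz": [0,0,0],"twist": [0,0,0],"jaw": 0.9}
    - {"xyz": [0,0,0],"twist": [0,0,0],"jaw": 0.9}

```text
time_s: 3.6
tool_pos: [0.4709, -0.2072, 0.2748]
tool_rot: [-179.9, -0.1, 170.0]
force: [-0.5, 0.2, 0.4]
grip_width: 0.0415
grasp_force: 0.0
```

Run:
```python
from m import *
o,p,R=cur();print(p,o["tool_rot"],o["force"],o["wrist_torque"],o["grip_width"],o["grasp_force"])
```

```text
[ 0.4709 -0.2072  0.2748] [-179.9085   -0.1017  170.0315] [-0.4985  0.2117  0.4308] [ 0.0433 -0.033  -0.0503] 0.04154919235682401 0.0
```

Emit:
servo_tool:
  plan:
    - {"xyz": [0,0,0],"twist": [0,0,0],"jaw": 0.9}
    - {"xyz": [0,0,0],"twist": [0,0,0],"jaw": 0.9}
    - {"xyz": [0,0,0],"twist": [0,0,0],"jaw": 0.9}
    - {"xyz": [0,0,0],"twist": [0,0,0],"jaw": 0.9}
    - {"xyz": [0,0,0],"twist": [0,0,0],"jaw": 0.9}

```text
time_s: 4.02
tool_pos: [0.4709, -0.2074, 0.2746]
tool_rot: [-179.9, -0.1, 170.0]
force: [-0.0, -0.5, -1.0]
grip_width: 0.0137
grasp_force: 15.0
```

Run:
```python
from m import *
import cv2
o,p,R=cur();print(p,o["tool_rot"],o["force"],o["wrist_torque"],o["grip_width"],o["grasp_force"])
a=env.read_camera("top")["img"][185:285,262:345,::-1]; b=env.read_camera("side")["img"][200:300,190:300,::-1]
im=np.hstack([cv2.resize(a,None,fx=4.1,fy=4.1,interpolation=2),cv2.resize(b,None,fx=4.1,fy=4.1,interpolation=2)])
cv2.imwrite("pics/grip.png",np.clip(im*1.4,0,255).astype(np.uint8))
```

```text
[ 0.4709 -0.2074  0.2746] [-179.8711   -0.0965  170.0384] [-0.0236 -0.5206 -1.0485] [-0.1154 -0.0328  0.0338] 0.013676558312512452 14.998269014267862
```

View pics/grip.png

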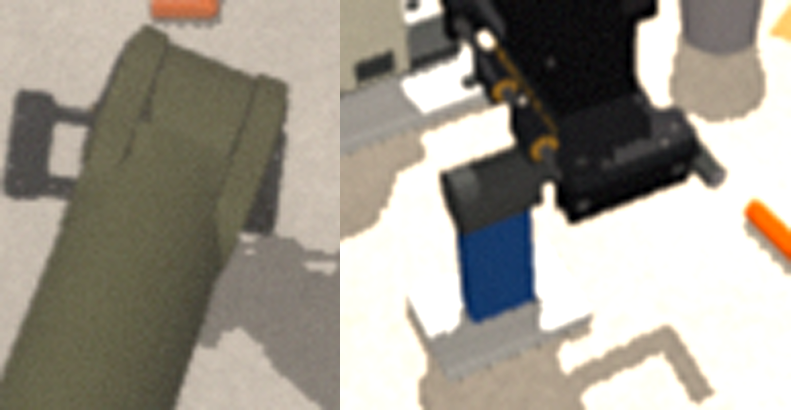

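Emit:
servo_tool:
  plan:
    - {"xyz": [0,0,0],"twist": [0,0,0],"jaw": 0.95}
    - {"xyz": [0,0,0],"twist": [0,0,0],"jaw": 0.95}
    - {"xyz": [-0.7,0,0],"twist": [0,0,0],"jaw": 0.95}
    - {"xyz": [-1.4,0,0],"twist": [0,0,0],"jaw": 0.95}
    - {"xyz": [-2.1,0,0],"twist": [0,0,0],"jaw": 0.95}
  newtons: 55

```text
time_s: 4.53
tool_pos: [0.4919, -0.2106, 0.2742]
tool_rot: [-179.9, -0.2, 170.0]
force: [0.1, -0.2, -3.2]
grip_width: 0.0132
grasp_force: 55.0
```

Emit:
servo_tool:
  plan:
    - {"xyz": [-0.8,0,0],"twist": [0,0,0],"jaw": 0.95}
    - {"xyz": [-1.6,0,0],"twist": [0,0,0],"jaw": 0.95}
    - {"xyz": [-2.4,0,0],"twist": [0,0,0],"jaw": 0.95}
    - {"xyz": [-3.2,0,0],"twist": [0,0,0],"jaw": 0.95}
    - {"xyz": [-3.2,0,0],"twist": [0,0,0],"jaw": 0.95}

```text
time_s: 4.95
tool_pos: [0.525, -0.2162, 0.2746]
tool_rot: [-179.9, -0.0, 170.1]
force: [-0.0, 0.4, -2.1]
grip_width: 0.0134
grasp_force: 55.0
```

Emit:
servo_tool:
  plan:
    - {"xyz": [0,0,-2],"twist": [0,0,0],"jaw": 0.95}
    - {"xyz": [0,0,-5],"twist": [0,0,0],"jaw": 0.95}
    - {"xyz": [0,0,-8],"twist": [0,0,0],"jaw": 0.95}
    - {"xyz": [0,0,-8],"twist": [0,0,0],"jaw": 0.95}
    - {"xyz": [0,0,-8],"twist": [0,0,0],"jaw": 0.95}

```text
time_s: 5.37
tool_pos: [0.5238, -0.2166, 0.3565]
tool_rot: [-179.9, 0.1, 170.0]
force: [0.1, -0.5, -3.0]
grip_width: 0.0131
grasp_force: 55.0
```

Run:
```python
from m import *
o,p,R=cur();print(p,o["tool_rot"],o["force"],o["wrist_torque"],o["grip_width"],o["grasp_force"],o["qpos"])
print(*rel([.575,.120,.36],[180,0,82.1]))
```

```text
[ 0.5238 -0.2166  0.3565] [-179.906     0.1195  170.0316] [ 0.1244 -0.4792 -3.0286] [ 0.063   0.1411 -0.0368] 0.013069149464603972 54.986507857684046 [ -4.2174  10.2759  26.916   99.9606  -4.8356  70.7829 103.942 ]
[ 0.7794 34.0372 -0.4123] [ 0.0169  0.1673 87.9315]
```

Emit:
servo_tool:
  plan:
    - {"xyz": [0,1,-3],"twist": [0,0,5],"jaw": 0.95}
    - {"xyz": [-0.5,4,-4.3],"twist": [0,0,12],"jaw": 0.95}
    - {"xyz": [-1,8,-4.3],"twist": [0,0,19],"jaw": 0.95}
    - {"xyz": [-1.5,12,-4.3],"twist": [0,0,26],"jaw": 0.95}
    - {"xyz": [-2,16,-4.3],"twist": [0,0,33],"jaw": 0.95}
    - {"xyz": [-2.4,20,-4.3],"twist": [0,0,40],"jaw": 0.95}
    - {"xyz": [-2.4,24,-4.3],"twist": [0,0,47],"jaw": 0.95}
    - {"xyz": [-2.4,28,-4.3],"twist": [0,0,54],"jaw": 0.95}
    - {"xyz": [-2.4,31,-4.3],"twist": [0,0,61],"jaw": 0.95}
    - {"xyz": [-2.4,32.7,-4.3],"twist": [0,0,67],"jaw": 0.95}

```text
time_s: 6.2
tool_pos: [0.603, 0.1088, 0.3944]
tool_rot: [-179.7, -0.2, 103.4]
force: [0.4, -0.5, -0.9]
grip_width: 0.0129
grasp_force: 55.0
```

Emit:
servo_tool:
  plan:
    - {"xyz": [0,0,0],"twist": [0,0,6],"jaw": 0.95}
    - {"xyz": [0,0,0],"twist": [0,0,12],"jaw": 0.95}
    - {"xyz": [0,0,0],"twist": [0,0,18],"jaw": 0.95}
    - {"xyz": [0,0,0],"twist": [0,0,21],"jaw": 0.95}
    - {"xyz": [0,0,0],"twist": [0,0,21],"jaw": 0.95}
    - {"xyz": [0,0,0],"twist": [0,0,21],"jaw": 0.95}

```text
time_s: 6.7
tool_pos: [0.6032, 0.1019, 0.3953]
tool_rot: [-179.7, 0.1, 82.4]
force: [-0.3, -0.1, -1.3]
grip_width: 0.0132
grasp_force: 55.0
```

Run:
```python
from m import *
o,p,R=cur();print(p,o["tool_rot"],o["force"],o["wrist_torque"],o["grip_width"],o["grasp_force"],o["qpos"])
print(*rel([.604,.1015,.32],[180,0,82.1]))
```

```text
[0.6032 0.1019 0.3953] [-179.7477    0.1464   82.4203] [-0.2737 -0.0804 -1.285 ] [-0.0263 -0.0017  0.0312] 0.013159057497245523 54.98649772955105 [-31.3147  14.5146  23.0616  90.3768  -5.7222  76.5746 -15.1348]
[-0.0056  0.1126  7.5337] [-0.2519  0.1471  0.32  ]
```

Emit:
servo_tool:
  plan:
    - {"xyz": [0,0.1,2],"twist": [-0.3,0.1,0.3],"jaw": 0.95}
    - {"xyz": [0,0.1,5],"twist": [-0.3,0.1,0.3],"jaw": 0.95}
    - {"xyz": [0,0.1,7.5],"twist": [-0.3,0.1,0.3],"jaw": 0.95}
    - {"xyz": [0,0.1,7.5],"twist": [-0.3,0.1,0.3],"jaw": 0.95}
    - {"xyz": [0,0.1,7.5],"twist": [-0.3,0.1,0.3],"jaw": 0.95}

```text
time_s: 7.12
tool_pos: [0.6037, 0.1015, 0.3203]
tool_rot: [-180.0, 0.1, 82.1]
force: [-0.1, 0.5, -1.6]
grip_width: 0.0129
grasp_force: 55.0
```

Run:
```python
from m import *
import cv2
o,p,R=cur();print(p,o["tool_rot"],o["force"])
I={}
for n in("top","side"): I[n]=env.read_camera(n)["img"]; cv2.imwrite(f"pics/{n}1.png",I[n][:,:,::-1])
a=I["top"][170:270,180:280,::-1]; b=I["side"][140:240,170:270,::-1]
im=np.hstack([cv2.resize(x,None,fx=4,fy=4,interpolation=2) for x in(a,b)])
cv2.imwrite("pics/pre.png",np.clip(im*1.5,0,255).astype(np.uint8))
```

```text
[0.6037 0.1015 0.3203] [-179.9697    0.0818   82.0706] [-0.1492  0.5113 -1.5539]
```

View pics/pre.png

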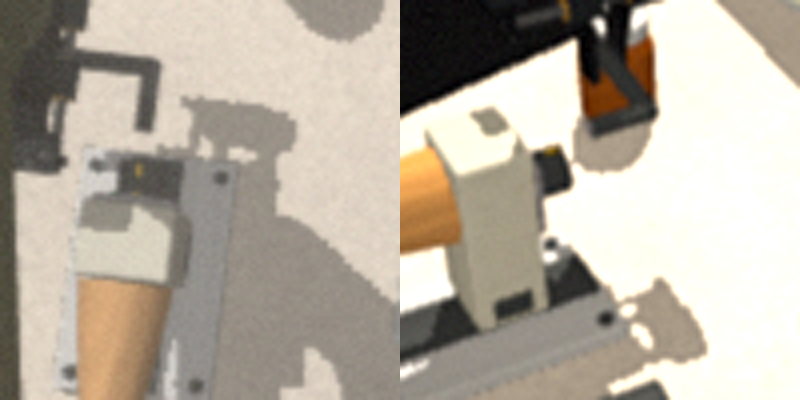

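```bash
cat >> g.py <<'E'
T1=lambda x,y:(180+x/4-.375,170+y/4-.375)
S1=lambda x,y:(170+(x-400)/4-.375,140+y/4-.375)
E
python3 - <<'E'
from g import *
np.set_printoptions(precision=4,suppress=True)
e,r=tri(T1(151,68),S1(647,110));print("elbow",e,r)
t,r=tri(T1(146,131),S1(591,130));print("tip",t,r, t-e,np.linalg.norm(t-e))
a,r=tri(T1(90,62),S1(614,64));print("arm(unmatched)",a,r)
G=np.array([.6037,.1015,.3203-.164]); L=np.array([.1374,.9905,0])
for s in (4,5,6):
    q=np.radians(s); print(s,"pred elbow",G-.08*np.cos(q)*L-[0,0,.08*np.sin(q)], proj("side",G-.08*np.cos(q)*L-[0,0,.08*np.sin(q)]),proj("top",G-.08*np.cos(q)*L-[0,0,.08*np.sin(q)]))
print("obs",S1(647,110),T1(151,68))
# long arm slope in side view: image direction vs pitch
for s in(0,2,4,6,8):
    q=np.radians(s); d=np.append(L[:2]*np.cos(q),np.sin(q)); v=proj("side",e+.05*d)-proj("side",e); print(s,np.degrees(np.arctan2(v[1],v[0])))
import cv2
im=cv2.imread("pics/side1.png"); g=im.astype(int).sum(2)
np.set_printoptions(linewidth=220)
print("rows150-178 cols 212-240\n",g[150:178,214:238]//3)
E
```

```text
elbow [0.592  0.0223 0.153 ] [0.0003]
tip [0.545  0.0263 0.1525] [0.001] [-0.0471  0.004  -0.0005] 0.047224611163163815
arm(unmatched) [0.594  0.0661 0.1704] [0.0012]
4 pred elbow [0.5927 0.0225 0.1507] [231.4991 167.666 ] [217.4475 186.439 ]
5 pred elbow [0.5927 0.0226 0.1493] [231.5005 168.0364] [217.4625 186.5078]
6 pred elbow [0.5928 0.0227 0.1479] [231.4982 168.4015] [217.4693 186.5755]
obs (231.375, 167.125) (217.375, 186.625)
0 -132.15679844364126
2 -130.6157190608728
4 -129.17060222003363
6 -127.81122377996269
8 -126.52854316666192
rows150-178 cols 212-240
 [[ 69   6   4   6   7  22  34  27  13  14   9   5  35  84  93  77  61  46  65 130 178 185 181 181]
 [ 81   5   6   7  14  22  29  26  19  14  12   8  28  65  65  56  48  42  53 108 174 184 179 180]
 [ 84   5   0   4  13  24  31  29  25  20  17   6  23  48  48  44  47  42  46  98 176 185 180 181]
 [ 84   8   7   6  14  22  31  33  30  27  18  11  23  43  46  45  44  41  37  91 175 188 185 183]
 [ 84  10   3   7  10  21  32  33  31  28  26  16  23  39  44  45  41  36  32  86 177 190 186 184]
 [ 92  17   1   8   9  17  28  31
[... 1544 characters left out ...]
2 181]
 [118  94  80  63  41  32  31  31  30  29  33  37  48  56  66  83  90  90 111 163 184 183 182 181]
 [102  94  86  64  42  29  29  32  36  46  57  70  87  96  97 101 101  99 121 176 186 183 184 186]
 [ 98 101  94  72  46  39  47  61  71  86  93  99 104 105 102 103 101  99 120 176 187 186 186 187]
 [100 102 101  88  71  68  86  97  98 102 106 101 102 102 102 100  99 101 132 178 186 186 187 187]
 [ 99 105 103 100  94  95 102 105 104 104 105 103 105 104  99  99  99 114 165 185 186 186 186 187]
 [102 105 106 106 102 103 103 104 102 104 104 105 105 104 103 101 102 130 180 189 185 185 186 187]
 [104 105 108 103 104 104 103 103 104 101 103 105 104 105  99  98 116 165 185 185 183 184 185 188]]
```

```bash
cat > fit.py <<'E'
from g import *
import cv2
ex=np.array([.9905,-.1374,0]);ey=np.array([.1374,.9905,0]);ez=np.array([0,0,1.]);O=np.array([.463,.0403,0])
g=cv2.imread("pics/side1.png").astype(float).mean(2)
def edge(col,r0,r1):  # lower edge: half-level crossing dark->bright going down
    p=g[r0:r1,col]; lo,hi=p.min(),p[-3:].mean(); k=np.argmin(p); m=(lo+hi)/2
    while p[k]<m:k+=1
    return r0+k-1+(m-p[k-1])/(p[k]-p[k-1])
def low(pts,col):
    h=cv2.convexHull(np.array([proj("side",q) for q in pts],np.float32))[:,0]; ys=[]
    for a,b in zip(h,np.roll(h,1,0)):
        if (a[0]-col)*(b[0]-col)<=0 and a[0]!=b[0]: ys.append(a[1]+(b[1]-a[1])*(col-a[0])/(b[0]-a[0]))
    return max(ys)
def solve(f,cols,obs,z0):
    out=[]
    for c,o in zip(cols,obs):
        a,b=low(f(z0),c),low(f(z0+.004),c); out.append(z0+.004*(o-a)/(b-a))
    return np.array(out)
an=np.radians(np.arange(0,360,10)); hx=np.radians(np.arange(30,390,60))
scr=lambda z:[O+ex*x+ey*.018*np.cos(t)+ez*(z+.018*np.sin(t)) for x in(.030,.062) for t in an]
E=np.array([.5925,.0224,0])
arm=lambda z:[E-ex*x+ey*.00808*np.cos(t)+ez*(z+.00808*np.sin(t)) for x in(-.006,.049) for t in hx]
np.set_printoptions(precision=4,suppress=True)
cs=range(205,212); print("screw z",solve(scr,cs,[edge(c,178,196) for c in cs],.125),[round(edge(c,178,196),2) for c in cs])
cs=range(219,231); print("arm z",solve(arm,cs,[edge(c,164,180) for c in cs],.15))
print(g[172:196,200:215].astype(int))
E
python3 fit.py
```

```text
screw z [0.1412 0.1282 0.127  0.1266 0.1268 0.1271 0.1268] [np.float64(185.16), np.float64(188.5), np.float64(188.51), np.float64(188.3), np.float64(187.93), np.float64(187.53), np.float64(187.29)]
arm z [0.1515 0.1521 0.1522 0.1521 0.1523 0.1519 0.1521 0.1524 0.1524 0.1523
 0.1522 0.1504]
[[184 185 186 184 183 182 181 183 184 182 182 186 178 138 102]
 [177 186 184 185 184 183 183 184 186 184 184 186 177 122  98]
 [159 185 189 189 188 188 188 190 190 187 188 190 178 123 100]
 [131 178 193 191 192 191 182 180 175 162 178 192 180 124  99]
 [107 150 183 184 181 175 141 119 109  97 139 188 184 125 102]
 [ 95 118 141 130 108  99  82  73  56  47  97 179 188 126 104]
 [ 99 107 105  71  37  37  41  43  37  31  62 144 182 130 104]
 [101 103  93  54  25  27  31  32  29  29  33 101 166 125 100]
 [103 101  96  66  39  31  32  34  34  32  27  63 123 128 121]
 [101 102  98  75  52  35  31  32  32  32  27  41 105 170 171]
 [101 101  98  80  65  43  32  32  32  32  29  30  91 182 196]
 [100  99  98  80  69  47  35  30  31  30  30  24  72 160 194]
 [100 100  98  79  67  48  32  30  31  32  31  24  54 133 188]
 [ 99  99  95  83  70  53  34  30  33  29  28  23  50 126 185]
 [ 95  98 100  90  77  59  36  28  26  26  23  22  69 147 188]
 [ 98  99 100  92  77  57  32  22  27  42  60  78 122 177 193]
 [ 99 101  99  93  75  63  52  58  81 110 143 165 179 189 191]
 [100 101 100  93  71  76 113 143 164 175 182 189 189 189 188]
 [100 100 100  94  71  94 162 183 189 190 190 187 186 186 186]
 [100 100 100  93  73  94 162 189 191 187 187 187 188 185 184]
 [102  99 100  96  73  87 151 188 186 186 186 188 189 185 185]
 [100 100 100  96  72  81 139 184 188 186 186 187 186 186 183]
 [101  99 100  97  77  81 134 182 187 185 185 184 185 184 184]
 [100 101 100  97  86  83 130 178 183 182 185 184 183 184 185]]
```

```bash
cat > k.py <<'E'
from m import *
ex=np.array([.9905,-.1374,0]);ey=np.array([.1374,.9905,0]);O=np.array([.463,.0403,0])
V=np.array([-.0800,0,.1681])      # elbow in the tool frame
R0=Ro.from_euler("xyz",[180,0,82.1],degrees=True)
def tcp(jx,jy,z,tilt): # elbow at jig (jx,jy,z), tool tilted about its y
    R=R0*Ro.from_euler("y",tilt,degrees=True); return O+ex*jx+ey*jy+[0,0,z]-R.apply(V),R
def show(*a):
    o,p,R=cur(); t,Rt=tcp(*a); print("cm",R.inv().apply(t-p)*100,"deg",(R.inv()*Rt).as_rotvec(degrees=True),"tcp",t)
def elbow():
    o,p,R=cur(); e=p+R.apply(V)-O; print("elbow jig",np.array([e@ex,e@ey,e[2]])*1000,"F jig",o["force"]@ex,o["force"]@ey,o["force"][2],"T",o["wrist_torque"],"key tilt",(R0.inv()*R).as_rotvec(degrees=True)+[0,4,0],"w",o["grip_width"],o["grasp_force"])
E
python3 - <<'E'
from k import *; import cv2
elbow(); show(.121,0,.1268,-4)
from g import proj
g=cv2.imread("pics/top1.png").astype(float).mean(2)
print(g[190:222:2,205:232].astype(int))
for x,z in((.062,.1268),(.045,.1268)):
    print("screw sides",x,[proj("top",O+ex*x+ey*s+[0,0,z]) for s in(.018,-.018)])
for x in(.09,.11): print("arm sides",x,[proj("top",O+ex*x+ey*s+[0,0,.1522]) for s in(.007,-.007)])
E
```

```text
elbow jig [133.1037   0.2831 155.3056] F jig 0.32236132651861654 -0.3718558495835406 -1.7042245579561706 T [-0.0333  0.0133 -0.0113] key tilt [-0.3028  4.0528  0.0548] w 0.01293109741298259 54.986102568218485
cm [ 1.1359 -1.1489  3.4517] deg [ 0.3008 -4.0528 -0.0653] tcp [0.5954 0.1143 0.2889]
[[138 139 140 140 142 141 139 139 139 119  81  58  63  63  84 129 137 140
  141 136 140 141 138 142 138 141 143]
 [138 139 141 140 137 138 134 137 135 113  73  58  60  66  97 129 136 139
  142 139 142 140 142 140 141 139 142]
 [143 138 139 139 141 138 139 139 135  97  62  55  59  65 107 133 141 140
  140 138 113 107 124 128 114 106 127]
 [139 139 139 142 145 142 143 142 135  88  59  53  58  66 123 138 140 138
  138 138 117 107  97  94  95  95  96]
 [140 144 138 141 139 137 140 140 121  79  58  52  56  79 125 141 144 142
  141 141 140 140 130 111  96  92  93]
 [137 141 141 140 142 136 139 136 114  72  52  54  60 100 133 142 144 140
  140 140 143 142 137 109  97  95  98]
 [141 140 138 138 139 139 137 136 115  89  79  74  77 112 135 143 144 140
  142 138 138 140 117 101  97  99  95]
 [138 141 143 
[... 605 characters left out ...]
 58  53  49  56  54
   59  57  68  87  94  93  94  96  94]
 [136 137 135 130  85  59  54  56  54  55  53  54  54  56  55  50  52  54
   56  60  80  91  93  93  94  95  95]
 [ 96 101  91  77  70  69  69  70  75  70  64  57  59  58  55  54  55  57
   55  59  85  95  95  93  97  96  95]
 [ 88  85  81  82  79  80  78  77  82  85  82  79  78  77  76  75  81  74
   66  68  88  92  94  94  95  96  95]]
screw sides 0.062 [array([209.5992, 209.2583]), array([221.3163, 210.5719])]
screw sides 0.045 [array([208.8641, 214.7983]), array([220.606 , 216.1191])]
arm sides 0.09 [array([213.3678, 199.5404]), array([218.0032, 200.057 ])]
arm sides 0.11 [array([214.2339, 192.9655]), array([218.8575, 193.4787])]
```

Run:
```python
from k import *
for i in range(3):
    o,p,R=cur();print(p,o["tool_rot"],o["time_s"]); elbow()
    env.read_camera("top")
R=Ro.from_euler("xyz",[-180,0,82.1],degrees=True);print(R.apply(V),R0.apply(V))
```

```text
[0.6051 0.1015 0.3235] [179.6972  -0.0529  82.0453] 7.2167
elbow jig [133.1037   0.2831 155.3056] F jig 0.32236132651861654 -0.3718558495835406 -1.7042245579561706 T [-0.0333  0.0133 -0.0113] key tilt [-0.3028  4.0528  0.0548] w 0.01293109741298259 54.986102568218485
[0.6052 0.1015 0.324 ] [179.6386  -0.0839  82.0391] 7.2667
elbow jig [133.4189   0.4267 155.8222] F jig 0.9269116294185556 0.5237927144747735 -2.25559429277317 T [-0.0271  0.0793  0.0212] key tilt [-0.3614  4.0837  0.0612] w 0.013118593094472048 54.986179559491575
[0.6052 0.1015 0.3241] [179.6265  -0.0915  82.0333] 7.3167
elbow jig [133.4339   0.4303 155.8862] F jig 0.4756822601319108 0.9975637184735004 -1.9787208615752288 T [-0.0031  0.0563  0.0363] key tilt [-0.3736  4.0913  0.067 ] w 0.013301827795978457 54.98632390634157
[-0.011  -0.0792 -0.1681] [-0.011  -0.0792 -0.1681]
```

```bash
python3 - <<'E'
from k import *; import cv2
for i in range(2):
    o,p,R=cur();print(p,o["tool_rot"],o["time_s"])
    cv2.imwrite("pics/side1.png",env.read_camera("side")["img"][:,:,::-1])
o,p,R=cur();print(p,o["tool_rot"],o["time_s"])
v=p+R.apply([-.08,0,.168]); print(v)
E
sed -i 's/E=np.array(\[.5925,.0224,0\])/E=np.array([.5940,.0226,0])/; /^print(g/d' fit.py; python3 fit.py
```

```text
[0.6051 0.1015 0.324 ] [179.6353  -0.0921  82.0321] 7.3667
[0.6049 0.1015 0.3237] [179.6667  -0.0828  82.0306] 7.4167
[0.6048 0.1015 0.3234] [179.6911  -0.0709  82.0287] 7.4667
[0.5947 0.0224 0.1553]
screw z [0.1412 0.1281 0.1271 0.1266 0.1269 0.1271 0.1268] [np.float64(185.16), np.float64(188.53), np.float64(188.5), np.float64(188.3), np.float64(187.91), np.float64(187.53), np.float64(187.29)]
arm z [0.153  0.1531 0.1536 0.1534 0.1532 0.153  0.1533 0.1529 0.1526 0.1523
 0.1522 0.1511]
```

```bash
sed -i 's/^V=.*/V=np.array([-.0797,0,.1706])/; s/\[0,4,0\]/[0,4.7,0]/' k.py
python3 - <<'E'
from k import *
elbow(); show(.125,0,.1268,-4.7)
E
```

```text
elbow jig [132.8832   0.6662 152.6941] F jig 0.8122164873230686 1.10051984107682 -2.5392739962251194 T [-0.0573  0.052   0.0097] key tilt [-0.3089  4.7707  0.0715] w 0.013391396344031532 54.986276880372316
cm [ 1.3204 -0.7261  3.3072] deg [ 0.3058 -4.7707 -0.0841] tcp [0.5997 0.1156 0.2903]
```

Emit:
servo_tool:
  plan:
    - {"xyz": [0.4,-0.2,0.8],"twist": [0,-1.5,0],"jaw": 0.95}
    - {"xyz": [0.8,-0.5,1.8],"twist": [0,-3,0],"jaw": 0.95}
    - {"xyz": [1.2,-0.7,2.6],"twist": [0,-4.5,0],"jaw": 0.95}
    - {"xyz": [1.3,-0.7,3],"twist": [0,-4.7,0],"jaw": 0.95}
    - {"xyz": [1.3,-0.7,3.1],"twist": [0,-4.7,0],"jaw": 0.95}
    - {"xyz": [1.3,-0.7,3.1],"twist": [0,-4.7,0],"jaw": 0.95}
    - {"xyz": [1.3,-0.7,3.1],"twist": [0,-4.7,0],"jaw": 0.95}
    - {"xyz": [1.3,-0.7,3.1],"twist": [0,-4.7,0],"jaw": 0.95}
    - {"xyz": [1.3,-0.7,3.1],"twist": [0,-4.7,0],"jaw": 0.95}

```text
time_s: 8.22
tool_pos: [0.5997, 0.1149, 0.2915]
tool_rot: [179.8, 4.7, 82.0]
force: [-0.3, 0.6, -1.9]
grip_width: 0.013
grasp_force: 55.0
```

Run:
```python
from k import *
for i in range(6):
    elbow(); 
    if i<5: env.read_camera("top")
show(.125,0,.1268,-4.7)
```

```text
elbow jig [125.5944  -0.6642 127.9097] F jig -0.413688953430443 0.5842395282380409 -1.88559280678068 T [ 0.0881 -0.0214  0.0481] key tilt [-0.2323  0.0286  0.1334] w 0.013024238365812783 54.98635865282267
elbow jig [125.5246  -0.5686 127.8732] F jig 0.4344742935641475 -0.6231342321053405 -2.291902662143193 T [ 0.1211 -0.0136 -0.0132] key tilt [-0.2281  0.0335  0.1265] w 0.013265006745042596 54.986485907575116
elbow jig [125.4618  -0.5426 127.8106] F jig 0.4845529364902341 -0.5062673665714253 -2.057537475955757 T [0.0606 0.0021 0.0124] key tilt [-0.2213  0.0296  0.1188] w 0.013098493829836836 54.986422159709036
elbow jig [125.379   -0.4984 127.7375] F jig -0.019977467621635638 -0.20837718608490483 -1.6628320387496165 T [ 0.0455  0.0368 -0.0048] key tilt [-0.211   0.0287  0.1165] w 0.0130639902429886 54.98643405502662
elbow jig [125.2929  -0.4044 127.6433] F jig -0.5966632042314022 0.15824543614740172 -1.554404114050609 T [ 0.0761  0.0632 -0.0443] key tilt [-0.2014  0.0264  0.1073] w 0.012808192648501223 54.98641946353018
elbow jig [125.2785  -0.4249 127.5996] F jig -0.47355210367128947 -0.7024460958356592 -2.1359239803935086 T [ 0.0784  0.0203 -0.0118] key tilt [-0.1999  0.0208  0.104 ] w 0.013074273142137863 54.98641230049543
cm [0.0551 0.014  0.0791] deg [ 0.1954 -0.0208 -0.1121] tcp [0.5997 0.1156 0.2903]
```

Emit:
servo_tool:
  plan:
    - {"xyz": [0.04,-0.3,0.05],"twist": [0.2,0,0],"jaw": 0.95}
    - {"xyz": [0.04,-0.6,0.05],"twist": [0.2,0,0],"jaw": 0.95}
    - {"xyz": [0.04,-0.9,0.05],"twist": [0.2,0,0],"jaw": 0.95}
    - {"xyz": [0.04,-1.2,0.05],"twist": [0.2,0,0],"jaw": 0.95}
    - {"xyz": [0.04,-1.2,0.05],"twist": [0.2,0,0],"jaw": 0.95}
    - {"xyz": [0.04,-1.2,0.05],"twist": [0.2,0,0],"jaw": 0.95}

```text
time_s: 8.97
tool_pos: [0.5873, 0.1175, 0.2904]
tool_rot: [-180.0, 4.7, 82.0]
force: [0.4, 0.9, -2.6]
grip_width: 0.0132
grasp_force: 55.0
```

```bash
python3 -c "
from k import *
elbow()"
```

```text
elbow jig [112.3798   0.2108 126.9111] F jig 0.29476477951612357 0.9592960484701492 -2.6007947301126593 T [ 0.0647 -0.0256  0.0311] key tilt [0.0121 0.0212 0.0758] w 0.013195519558456341 54.986449041171
```

Emit:
servo_tool:
  plan:
    - {"xyz": [0,-0.1,0],"twist": [0,0,0],"jaw": 0.95}
    - {"xyz": [0,-0.2,0],"twist": [0,0,0],"jaw": 0.95}
    - {"xyz": [0,-0.3,0],"twist": [0,0,0],"jaw": 0.95}
    - {"xyz": [0,-0.4,0],"twist": [0,0,0],"jaw": 0.95}
    - {"xyz": [0,-0.5,0],"twist": [0,0,0],"jaw": 0.95}
    - {"xyz": [0,-0.5,0],"twist": [0,0,0],"jaw": 0.95}

```text
time_s: 9.47
tool_pos: [0.5826, 0.1182, 0.2905]
tool_rot: [180.0, 4.7, 82.0]
force: [-0.3, -0.6, -1.5]
grip_width: 0.0132
grasp_force: 55.0
```

```bash
python3 -c "
from k import *
elbow()"
```

```text
elbow jig [107.6266   0.1957 126.9274] F jig -0.19090468097580576 -0.6297384595459111 -1.5294342240803038 T [ 0.0844 -0.0342 -0.0062] key tilt [-0.0051  0.0196  0.0826] w 0.013193803521817045 54.98622187762521
```

Emit:
servo_tool:
  plan:
    - {"xyz": [0,-0.1,0],"twist": [0,0,0],"jaw": 0.95}
    - {"xyz": [0,-0.2,0],"twist": [0,0,0],"jaw": 0.95}
    - {"xyz": [0,-0.3,0],"twist": [0,0,0],"jaw": 0.95}
    - {"xyz": [0,-0.4,0],"twist": [0,0,0],"jaw": 0.95}
    - {"xyz": [0,-0.4,0],"twist": [0,0,0],"jaw": 0.95}

```text
time_s: 9.88
tool_pos: [0.5783, 0.1186, 0.2902]
tool_rot: [-179.9, 4.7, 82.0]
force: [0.2, 0.4, -2.6]
grip_width: 0.0129
grasp_force: 55.0
```

```bash
python3 -c "
from k import *
elbow()"
```

```text
elbow jig [103.0807   0.0274 126.6684] F jig 0.11600297846414286 0.458649537529699 -2.5707577781032986 T [ 0.1099 -0.0342  0.0326] key tilt [ 0.0632 -0.0004  0.0962] w 0.012898972946938227 54.9944165116176
```

Emit:
servo_tool:
  plan:
    - {"xyz": [0,-0.15,0],"twist": [0,0,0],"jaw": 0.95}
    - {"xyz": [0,-0.3,0],"twist": [0,0,0],"jaw": 0.95}
    - {"xyz": [0,-0.45,0],"twist": [0,0,0],"jaw": 0.95}
    - {"xyz": [0,-0.6,0],"twist": [0,0,0],"jaw": 0.95}
    - {"xyz": [0,-0.75,0],"twist": [0,0,0],"jaw": 0.95}
    - {"xyz": [0,-0.9,0],"twist": [0,0,0],"jaw": 0.95}
    - {"xyz": [0,-0.9,0],"twist": [0,0,0],"jaw": 0.95}

```text
time_s: 10.47
tool_pos: [0.5694, 0.12, 0.2903]
tool_rot: [-180.0, 4.7, 82.0]
force: [0.4, 0.1, -2.6]
grip_width: 0.0129
grasp_force: 55.0
```

```bash
python3 -c "
from k import *
elbow()"
```

```text
elbow jig [ 94.1942   0.1766 126.8095] F jig 0.4009368632358363 0.1649775371674035 -2.6346926793170966 T [0.12   0.0035 0.0548] key tilt [0.0392 0.0082 0.0809] w 0.012935925169761095 54.995914256433025
```

Emit:
servo_tool:
  plan:
    - {"xyz": [0,-0.15,0],"twist": [0,0,0],"jaw": 0.95}
    - {"xyz": [0,-0.3,0],"twist": [0,0,0],"jaw": 0.95}
    - {"xyz": [0,-0.45,0],"twist": [0,0,0],"jaw": 0.95}
    - {"xyz": [0,-0.6,0],"twist": [0,0,0],"jaw": 0.95}
    - {"xyz": [0,-0.75,0],"twist": [0,0,0],"jaw": 0.95}
    - {"xyz": [0,-0.9,0],"twist": [0,0,0],"jaw": 0.95}
    - {"xyz": [0,-1.0,0],"twist": [0,0,0],"jaw": 0.95}
    - {"xyz": [0,-1.0,0],"twist": [0,0,0],"jaw": 0.95}

```text
time_s: 11.13
tool_pos: [0.5596, 0.1213, 0.2904]
tool_rot: [-180.0, 4.7, 82.0]
force: [-0.1, 0.5, -2.3]
grip_width: 0.0132
grasp_force: 55.0
```

```bash
python3 -c "
from k import *
elbow()"
```

```text
elbow jig [ 84.3098   0.1472 126.8416] F jig -0.1270288967825043 0.5293251216674493 -2.2941178943595046 T [ 0.1298 -0.0498  0.0168] key tilt [0.0315 0.0108 0.0877] w 0.01315282460932958 54.99366623349488
```

Emit:
servo_tool:
  plan:
    - {"xyz": [0,-0.1,0],"twist": [0,0,0],"jaw": 0.95}
    - {"xyz": [0,-0.2,0],"twist": [0,0,0],"jaw": 0.95}
    - {"xyz": [0,-0.2,0],"twist": [0,0,0],"jaw": 0.95}

```text
time_s: 11.38
tool_pos: [0.5577, 0.1216, 0.2903]
tool_rot: [-180.0, 4.7, 82.0]
force: [0.2, -0.2, -3.1]
grip_width: 0.0131
grasp_force: 55.0
```

Emit:
servo_tool:
  plan:
    - {"xyz": [0,-0.05,0],"twist": [0,0,0],"jaw": 0.95}
    - {"xyz": [0,-0.1,0],"twist": [0,0,0],"jaw": 0.95}
    - {"xyz": [0,-0.1,0],"twist": [0,0,0],"jaw": 0.95}

```text
time_s: 11.63
tool_pos: [0.5568, 0.1217, 0.2904]
tool_rot: [-180.0, 4.7, 82.0]
force: [0.4, -0.3, -2.8]
grip_width: 0.013
grasp_force: 55.0
```

```bash
python3 -c "
from k import *
elbow()"
```

```text
elbow jig [ 81.5512   0.1497 126.8609] F jig 0.4021627279798847 -0.28315044793837046 -2.805406854298161 T [ 0.1338 -0.1757  0.0289] key tilt [0.0148 0.0116 0.0904] w 0.01304834617584839 54.99430301017128
```

Emit:
servo_tool:
  plan:
    - {"xyz": [0,-0.05,0],"twist": [0,0,0],"jaw": 0.95}
    - {"xyz": [0,-0.05,0],"twist": [0,0,0],"jaw": 0.95}

```text
time_s: 11.8
tool_pos: [0.5565, 0.1218, 0.2905]
tool_rot: [180.0, 4.7, 82.0]
force: [2.0, 0.1, -3.2]
grip_width: 0.013
grasp_force: 55.0
```

```bash
python3 -c "
from k import *
elbow()"
```

```text
elbow jig [ 81.3699   0.2163 126.9926] F jig 1.9275958067856158 0.40952234178911406 -3.20244333800495 T [ 0.1862 -0.2819  0.1304] key tilt [-0.0252  0.0208  0.0877] w 0.012963504588687643 55.001751728123054
```

Emit:
servo_tool:
  plan:
    - {"xyz": [0,-0.05,0],"twist": [0,0,0],"jaw": 0.95}
    - {"xyz": [0,-0.05,0],"twist": [0,0,0],"jaw": 0.95}

```text
time_s: 11.97
tool_pos: [0.5561, 0.1219, 0.2906]
tool_rot: [179.9, 4.7, 82.0]
force: [1.4, 1.2, -3.8]
grip_width: 0.013
grasp_force: 55.0
```

```bash
python3 -c "
from k import *
elbow()"
```

```text
elbow jig [ 81.0876   0.3464 127.0628] F jig 1.1749963995325656 1.394843866415345 -3.7964918473896563 T [ 0.2061 -0.5163  0.1725] key tilt [-0.0555  0.0329  0.077 ] w 0.012958094119765 55.02152507076971
```

Emit:
servo_tool:
  plan:
    - {"xyz": [0,-0.05,0],"twist": [0,0,0],"jaw": 0.95}
    - {"xyz": [0,-0.05,0],"twist": [0,0,0],"jaw": 0.95}

```text
time_s: 12.13
tool_pos: [0.5558, 0.1221, 0.2907]
tool_rot: [179.9, 4.7, 82.0]
force: [2.7, 0.4, -3.3]
grip_width: 0.0132
grasp_force: 55.1
```

```bash
python3 -c "
from k import *
import cv2
elbow()
I={n:env.read_camera(n)['img'] for n in('top','side')}
for n in I: cv2.imwrite('pics/%s2.png'%n,I[n][:,:,::-1])
a=I['top'][180:280,180:280,::-1]; b=I['side'][140:240,170:270,::-1]
im=np.hstack([cv2.resize(x,None,fx=4,fy=4,interpolation=2) for x in(a,b)])
cv2.imwrite('pics/seat.png',np.clip(im*1.5,0,255).astype(np.uint8))
elbow()"
```

```text
elbow jig [ 80.7898   0.5087 127.1262] F jig 2.658524789308483 0.7511641363068549 -3.339268938689811 T [ 0.3058 -0.861   0.3094] key tilt [-0.082   0.0472  0.0729] w 0.013169408968775541 55.055787449819036
elbow jig [ 80.7392   0.5121 127.1358] F jig 3.9569374824003463 1.2194646091884402 -3.5621253760170113 T [ 0.3724 -0.8804  0.2656] key tilt [-0.0727  0.0505  0.0775] w 0.013341888916237044 55.06276558764512
```

View pics/seat.png

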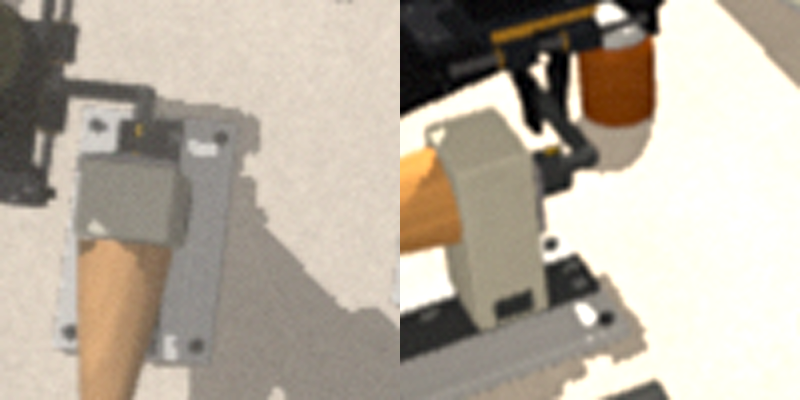

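Emit:
servo_tool:
  plan:
    - {"xyz": [0.45,0.03,0.21],"twist": [0,-1.5,0],"jaw": 0.95}
    - {"xyz": [0.88,0.03,0.44],"twist": [0,-3,0],"jaw": 0.95}
    - {"xyz": [1.31,0.03,0.68],"twist": [0,-4.5,0],"jaw": 0.95}
    - {"xyz": [1.74,0.03,0.93],"twist": [0,-6,0],"jaw": 0.95}
    - {"xyz": [1.74,0.03,0.93],"twist": [0,-6,0],"jaw": 0.95}
  newtons: 60

```text
time_s: 12.65
tool_pos: [0.5577, 0.1395, 0.2785]
tool_rot: [-179.9, 10.9, 82.2]
force: [3.8, -1.8, -3.1]
grip_width: 0.0131
grasp_force: 60.2
```

```bash
python3 -c "
from k import *
elbow()"
```

```text
elbow jig [ 80.0368   0.678  126.0751] F jig 4.030673765081039 -1.229741632184433 -3.09824273944121 T [ 0.0721 -0.9154  0.5325] key tilt [ 0.0893 -6.2378 -0.0859] w 0.013125344336184185 60.20924913464114
```

Emit:
servo_tool:
  plan:
    - {"xyz": [0.45,0,0.21],"twist": [0,-1.5,0],"jaw": 0.95}
    - {"xyz": [0.88,0,0.44],"twist": [0,-3,0],"jaw": 0.95}
    - {"xyz": [0.88,0,0.44],"twist": [0,-3,0],"jaw": 0.95}

```text
time_s: 12.9
tool_pos: [0.5589, 0.147, 0.2729]
tool_rot: [-179.9, 13.9, 82.1]
force: [4.2, -1.8, -3.0]
grip_width: 0.013
grasp_force: 60.1
```

```bash
python3 -c "
from k import *
elbow()"
```

```text
elbow jig [ 80.2676   0.5797 126.3621] F jig 4.452895421865597 -1.2396478451503066 -2.964211976878765 T [ 0.1944 -1.0394  0.5813] key tilt [ 0.0494 -9.183  -0.033 ] w 0.013001646309097531 60.136135993525386
```

Emit:
servo_tool:
  plan:
    - {"xyz": [0.45,0.05,0.21],"twist": [0,-1.5,0],"jaw": 0.95}
    - {"xyz": [0.88,0.05,0.44],"twist": [0,-3,0],"jaw": 0.95}
    - {"xyz": [0.88,0.05,0.44],"twist": [0,-3,0],"jaw": 0.95}

```text
time_s: 13.15
tool_pos: [0.5604, 0.1543, 0.267]
tool_rot: [-179.9, 16.9, 82.1]
force: [2.9, -1.4, 2.3]
grip_width: 0.0132
grasp_force: 60.1
```

```bash
python3 -c "
from k import *
elbow()"
```

```text
elbow jig [ 80.6598   0.4535 126.8785] F jig 3.0512802658978533 -0.9483397931724188 2.272232261177062 T [ 0.1498 -0.544   0.4128] key tilt [  0.0697 -12.1907  -0.0116] w 0.013173452752514992 60.07395240890446
```

Emit:
servo_tool:
  plan:
    - {"xyz": [0.45,0,0.21],"twist": [0,-1.5,0],"jaw": 0.95}
    - {"xyz": [0.88,0,0.44],"twist": [0,-3,0],"jaw": 0.95}
    - {"xyz": [0.88,0,0.44],"twist": [0,-3,0],"jaw": 0.95}

```text
time_s: 13.4
tool_pos: [0.5614, 0.1613, 0.2604]
tool_rot: [-179.9, 19.9, 82.1]
force: [2.3, -1.2, 4.2]
grip_width: 0.013
grasp_force: 60.1
```

```bash
python3 -c "
from k import *
elbow()"
```

```text
elbow jig [ 80.7458   0.4393 127.1274] F jig 2.4900393373279015 -0.9064445134636413 4.2367841155517745 T [ 0.142  -0.2736  0.362 ] key tilt [  0.0562 -15.1907  -0.0135] w 0.012952736818832744 60.12031427118927
```

Emit:
servo_tool:
  plan:
    - {"xyz": [0.45,0,0.21],"twist": [0,-1.5,0],"jaw": 0.95}
    - {"xyz": [0.88,0,0.44],"twist": [0,-3,0],"jaw": 0.95}
    - {"xyz": [0.88,0,0.44],"twist": [0,-3,0],"jaw": 0.95}

```text
time_s: 13.65
tool_pos: [0.5624, 0.168, 0.2533]
tool_rot: [-179.9, 22.9, 82.1]
force: [1.9, -0.3, 6.1]
grip_width: 0.0131
grasp_force: 60.1
```

```bash
python3 -c "
from k import *
elbow()"
```

```text
elbow jig [ 80.7332   0.43   127.073 ] F jig 1.8991715983888648 -0.07500393478998102 6.054883983862819 T [ 0.1927 -0.3177  0.3743] key tilt [  0.0566 -18.1702  -0.0064] w 0.013085856259354722 60.12248510029167
```

Emit:
servo_tool:
  plan:
    - {"xyz": [0.45,0,0.21],"twist": [0,-1.5,0],"jaw": 0.95}
    - {"xyz": [0.88,0,0.44],"twist": [0,-3,0],"jaw": 0.95}
    - {"xyz": [0.88,0,0.44],"twist": [0,-3,0],"jaw": 0.95}

```text
time_s: 13.9
tool_pos: [0.5633, 0.1744, 0.2459]
tool_rot: [-179.9, 25.9, 82.1]
force: [2.4, -0.4, 6.6]
grip_width: 0.0128
grasp_force: 60.1
```

```bash
python3 -c "
from k import *
elbow()"
```

```text
elbow jig [ 80.7563   0.4867 127.1411] F jig 2.4007561718551513 -0.0695398957965822 6.593229723502144 T [ 0.2326 -0.2121  0.3295] key tilt [  0.0522 -21.1679  -0.0092] w 0.012820691079853267 60.12537030503154
```

```bash
cat > mark.py <<'E'
from k import *; import cv2,sys
from g import ray
def ang(n,px,r=.018,y0=0,z0=.1268): # ray onto the screw's cylinder -> angle clockwise from top
    o,d=ray(n,px); c=O+[0,0,z0]+ey*y0
    a=np.array([d@ey,d[2]]);b=np.array([(o-c)@ey,(o-c)[2]])
    k=np.roots([a@a,2*a@b,b@b-r*r]); 
    if np.iscomplex(k).any(): return None
    X=o+k.min()*d-c; return np.arctan2(X@ey,X[2]),X@ex
def look(I,n):
    h=cv2.cvtColor(I,cv2.COLOR_RGB2HSV); r0,r1,c0,c1=(195,232,195,235) if n=="top" else (165,200,195,225)
    for nm,lo,hi in(("yellow",(18,120,70),(32,255,255)),("green",(40,70,30),(90,255,255))):
        m=cv2.inRange(h,lo,hi)[r0:r1,c0:c1]; ys,xs=np.nonzero(m)
        if len(ys):
            w=I[r0:r1,c0:c1][ys,xs].astype(float)@[1,1,-1] if nm=="yellow" else np.ones(len(ys))
            px=(c0+np.average(xs,weights=w),r0+np.average(ys,weights=w)); print(n,nm,len(ys),np.round(px,2),ang(n,px))
if __name__=="__main__":
    for n in("top","side"):
        print("start");look(np.load(f"pics/{n}0.npz")["img"],n)
        print("seat");look(cv2.imread(f"pics/{n}2.png")[:,:,::-1].copy(),n)
        I=env.read_camera(n)["img"];print("now");look(I,n); cv2.imwrite(f"pics/{n}_{int(env.get_obs()['time_s']*100)}.png",I[:,:,::-1])
    elbow()
E
python3 mark.py
```

```text
start
top yellow 3 [214.   212.03] (np.float64(0.06813568005796648), np.float64(0.05365783633395664))
seat
now
top yellow 2 [213.   212.48] (np.float64(0.2289475908850565), np.float64(0.051999380393076555))
start
side yellow 7 [207.3  177.35] (np.float64(-0.12087252117757383), np.float64(0.05169434086713529))
seat
side yellow 3 [207.86 177.  ] (np.float64(-0.08151211625390122), np.float64(0.05374988059505001))
now
side yellow 8 [207.08 176.62] (np.float64(0.07495104423968184), np.float64(0.05253197574067141))
elbow jig [ 81.0088   0.3138 127.3708] F jig 1.262967694361821 0.9600199586476561 4.436528063700978 T [ 0.4831 -0.1606  0.2466] key tilt [  0.021  -21.0533   0.0657] w 0.012761574989848198 60.08086091838777
```

Emit:
servo_tool:
  plan:
    - {"xyz": [0.45,0,0.21],"twist": [0,-1.5,0],"jaw": 0.95}
    - {"xyz": [0.88,0,0.44],"twist": [0,-3,0],"jaw": 0.95}
    - {"xyz": [1.31,0,0.68],"twist": [0,-4.5,0],"jaw": 0.95}
    - {"xyz": [1.74,0,0.93],"twist": [0,-6,0],"jaw": 0.95}
    - {"xyz": [2.16,0,1.19],"twist": [0,-7.5,0],"jaw": 0.95}
    - {"xyz": [2.16,0,1.19],"twist": [0,-7.5,0],"jaw": 0.95}

```text
time_s: 14.5
tool_pos: [0.5652, 0.1887, 0.2257]
tool_rot: [-179.9, 33.4, 82.1]
force: [1.5, 0.1, 6.6]
grip_width: 0.0132
grasp_force: 60.1
```

```bash
python3 -c "
from k import *
elbow();print(env.get_obs()['qpos'])"
```

```text
elbow jig [ 80.7347   0.6074 127.1089] F jig 1.4296580509583199 0.2537435887970625 6.590707961416074 T [ 0.3148 -0.1728  0.3246] key tilt [  0.0561 -28.7002  -0.0193] w 0.013234680086460272 60.13514406513423
[-47.4739  29.4435  23.7156  96.1923  16.7407  76.0327 -39.4021]
```

Emit:
servo_tool:
  plan:
    - {"xyz": [0.45,0,0.21],"twist": [0,-1.5,0],"jaw": 0.95}
    - {"xyz": [0.88,0,0.44],"twist": [0,-3,0],"jaw": 0.95}
    - {"xyz": [1.31,0,0.68],"twist": [0,-4.5,0],"jaw": 0.95}
    - {"xyz": [1.74,0,0.93],"twist": [0,-6,0],"jaw": 0.95}
    - {"xyz": [2.16,0,1.19],"twist": [0,-7.5,0],"jaw": 0.95}
    - {"xyz": [2.16,0,1.19],"twist": [0,-7.5,0],"jaw": 0.95}

```text
time_s: 15.0
tool_pos: [0.5667, 0.2003, 0.2039]
tool_rot: [-179.9, 40.9, 82.2]
force: [2.0, 1.1, 7.5]
grip_width: 0.0131
grasp_force: 60.1
```

```bash
python3 mark.py | grep -A2 now; python3 -c "
from k import *
elbow();print(env.get_obs()['qpos'])
import cv2
g=cv2.imread(sorted(__import__('glob').glob('pics/top_*.png'),key=__import__('os').path.getmtime)[-1])
print('\n'.join(' '.join('%3d/%3d/%3d'%tuple(v[::-1]) for v in r) for r in g[206:220,204:217]))"
```

```text
now
top yellow 3 [212.   211.94] (np.float64(0.4256656281762481), np.float64(0.05336345865750607))
start
--
now
side yellow 3 [206.99 176.  ] (np.float64(0.30083109401150787), np.float64(0.0538783788776268))
elbow jig [ 80.9825   0.6343 127.4102] F jig 1.3882560554863361 1.9761205313569237 5.595748189669039 T [ 0.6947 -0.0131  0.1621] key tilt [  0.0191 -36.0752   0.0489] w 0.013066586205500929 60.09441032074392
elbow jig [ 80.9825   0.6343 127.4102] F jig 1.3882560554863361 1.9761205313569237 5.595748189669039 T [ 0.6947 -0.0131  0.1621] key tilt [  0.0191 -36.0752   0.0489] w 0.013066586205500929 60.09441032074392
[-49.5761  34.1131  24.3713  94.3596  19.7754  79.2321 -42.1815]
102/ 97/ 91 115/111/102 116/110/102 117/113/105 114/109/103 115/107/104  98/ 93/ 87  89/ 85/ 80  85/ 84/ 77  71/ 70/ 65  68/ 65/ 62  71/ 70/ 67  70/ 69/ 66
 86/ 82/ 80 107/105/100 117/115/110 120/116/112 120/116/110 117/114/107 123/117/110 122/116/110 119/114/106  90/ 88/ 82  74/ 72/ 68  69/ 67/ 65  69/ 68/ 66
 82/ 80/ 78  94/ 91/ 87  97/ 95/ 90 101/100/ 97 118/116/113 105/103/ 99  99/ 97/ 93 121/118/114 121
[... 1072 characters left out ...]
/ 64  67/ 65/ 62  70/ 68/ 64  71/ 67/ 64  67/ 66/ 62  69/ 69/ 66  63/ 62/ 58
 94/ 92/ 89  93/ 91/ 88  96/ 93/ 89  89/ 89/ 86  85/ 81/ 82  73/ 70/ 67  70/ 66/ 62  72/ 70/ 67  72/ 71/ 67  70/ 69/ 65  69/ 67/ 64  67/ 64/ 63  61/ 61/ 56
 96/ 95/ 92  98/ 94/ 93  93/ 91/ 88  93/ 92/ 88  84/ 86/ 80  72/ 74/ 68  87/ 81/ 66  86/ 81/ 72  80/ 77/ 73  75/ 75/ 73  68/ 68/ 65  67/ 65/ 62  68/ 64/ 61
105/101/ 99 107/102/101 105/102/101  99/105/ 97  95/102/ 93  97/ 96/ 91 116/107/ 95 112/106/ 93 106/101/ 97  97/ 94/ 90  85/ 83/ 81  81/ 79/ 79  69/ 67/ 66
112/109/105 116/112/109 121/117/113 112/108/104 113/108/106 109/106/104 114/109/106 112/107/104 112/108/106 107/103/101 110/106/106 105/102/102 100/ 95/ 92
```

```bash
cat > sub.py <<'E'
from mark import *; from g import tri,proj
import glob,os
def cen(I,win,ch):
    r0,r1,c0,c1=win; P=I[r0:r1,c0:c1].astype(float)
    w=P[...,:2].mean(2)-P[...,2] if ch=="y" else P[...,1]-P[...,[0,2]].mean(2)
    w=np.clip(w-np.median(w)-5*(ch=="y")-2*(ch=="g"),0,None); yy,xx=np.mgrid[r0:r1,c0:c1]
    return np.array([(w*xx).sum(),(w*yy).sum()])/w.sum(),w.sum()
def latest(n): return cv2.imread(sorted(glob.glob(f"pics/{n}_*.png"),key=os.path.getmtime)[-1])[:,:,::-1]
def all_(I,J):
    t,w=cen(I,(208,215,208,218),"y"); print("top mark",t,w.round(),ang("top",t)[0])
    b,w=cen(I,(216,220,208,217),"y"); print(" rear mark",b,w.round())
    gd,w=cen(I,(216,220,204,210),"g"); print(" green",gd,w.round())
    s,w=cen(J,(173,181,203,213),"y"); print("side mark",s,w.round(),ang("side",s)[0])
    X,r=tri(t,s); d=X-O; print(" 3D jig",np.array([d@ex,d@ey,d[2]])*1000,"res",r*1000,"angle",np.arctan2(d@ey,d[2]-.1268))
if __name__=="__main__":
    all_(np.load("pics/top0.npz")["img"],np.load("pics/side0.npz")["img"])
    all_(latest("top"),latest("side"))
    for r in(.018,.021,.024): print(r,[np.round(proj("top",O+ex*.036+ey*r*np.sin(a)+[0,0,.1268+r*np.cos(a)]),2) for a in(0,.2,.4,.6)])
E
python3 sub.py
```

```text
top mark [214.2587 212.1174] 230.0 0.023025351868883874
 rear mark [213.3768 217.8696] 34.0
 green [207.9 218. ] 8.0
side mark [207.513 177.018] 250.0 -0.060716332276691744
 3D jig [ 53.5168   0.6086 143.464 ] res [0.0951] angle 0.03650371559664007
top mark [212.1518 211.8446] 277.0 0.39897933090164955
 rear mark [210.3542 217.5625] 24.0
 green [207.7692 217.7692] 13.0Traceback (most recent call last):
  File "sub.py", line 17, in <module>
    all_(latest("top"),latest("side"))
    ~~~~^^^^^^^^^^^^^^^^^^^^^^^^^^^^^^
  File "sub.py", line 13, in all_
    s,w=cen(J,(173,181,203,213),"y"); print("side mark",s,w.round(),ang("side",s)[0])
                                                                    ~~~~~~~~~~~~~^^^
TypeError: 'NoneType' object is not subscriptable
```

Emit:
servo_tool:
  plan:
    - {"xyz": [0.45,0,0.21],"twist": [0,-1.5,0],"jaw": 0.95}
    - {"xyz": [0.88,0,0.44],"twist": [0,-3,0],"jaw": 0.95}
    - {"xyz": [1.31,0,0.68],"twist": [0,-4.5,0],"jaw": 0.95}
    - {"xyz": [1.74,0,0.93],"twist": [0,-6,0],"jaw": 0.95}
    - {"xyz": [2.16,0,1.19],"twist": [0,-7.5,0],"jaw": 0.95}
    - {"xyz": [2.57,0,1.46],"twist": [0,-9,0],"jaw": 0.95}
    - {"xyz": [2.57,0,1.46],"twist": [0,-9,0],"jaw": 0.95}

```text
time_s: 15.68
tool_pos: [0.568, 0.2105, 0.1761]
tool_rot: [-179.9, 49.9, 82.2]
force: [2.2, 3.2, 7.6]
grip_width: 0.0129
grasp_force: 60.2
```

```bash
sed -i 's/ang("side",s)\[0\])/ang("side",s))/' sub.py; python3 mark.py >/dev/null
cat > s2.py <<'E'
from sub import *
elbow()
for f in sorted(glob.glob("pics/top_*.png")):
    t,w=cen(cv2.imread(f)[:,:,::-1],(208,215,208,218),"y"); print(f,t,ang("top",t)[0])
all_(latest("top"),latest("side"))
a=latest("top")[195:230,190:235,::-1]; b=latest("side")[155:200,185:240,::-1]
im=np.hstack([cv2.resize(x,(400,350),interpolation=2) for x in(a,b)])
cv2.imwrite("pics/turn.png",np.clip(im*1.6,0,255).astype(np.uint8))
E
python3 s2.py
```

```text
elbow jig [ 80.9585   1.0684 127.5258] F jig 0.7322588335055464 3.1717594976098717 7.085757555896784 T [0.7387 0.0361 0.1373] key tilt [  0.004  -45.0754   0.0257] w 0.012905913883411536 60.104068159125745
pics/top_1395.png [213.4552 212.074 ] 0.15934347026512105
pics/top_1505.png [212.1518 211.8446] 0.39897933090164955
pics/top_1573.png [211.31   211.8637] 0.5686244108646691
top mark [211.31   211.8637] 207.0 0.5686244108646691
 rear mark [209.7736 217.6132] 26.0
 green [208.125  217.9375] 16.0
side mark [206.1963 174.718 ] 534.0 None
 3D jig [ 53.1576   9.0557 146.4821] res [0.0756] angle 0.43122092950713176
```

View pics/turn.png

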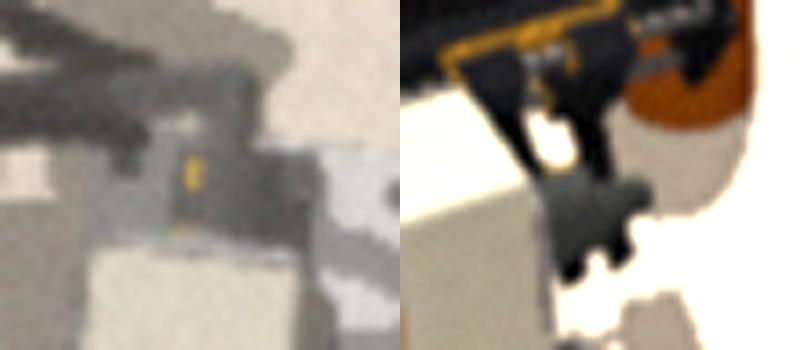

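Run:
```python
from sub import *
from g import onz
for I in(np.load("pics/top0.npz")["img"],latest("top")):
    P=I[215:221,203:216].astype(int); print("G-(R+B)/2\n",P[...,1]-(P[...,0]+P[...,2])//2,"\nR-B\n",P[...,0]-P[...,2])
for f in("side0",): 
    P=np.load("pics/side0.npz")["img"][172:184,198:212].astype(int); print("side G-(R+B)/2\n",P[...,1]-(P[...,0]+P[...,2])//2,"\nR-B\n",P[...,0]-P[...,2])
j=cv2.cvtColor(np.load("pics/top0.npz")["img"],cv2.COLOR_RGB2GRAY)
print("jar cap",onz("top",(153.3,157.7),.1), "brown/side", onz("top",(159,160),.09))
for r in(.018,.022,.026,.030): print(r,[np.round(proj("top",O+ex*x+ey*r*np.sin(a)+[0,0,.1268+r*np.cos(a)]),2).tolist() for x in(.030,.036) for a in(.02,.56,.6)])
```

```text
G-(R+B)/2
 [[ 2  0  1  1  0  1  1  1  2  1  1  1  3]
 [ 2  1  1  1  0  2  0  0  1  2  2  0  1]
 [ 1  1  2  1  2  2  1  1  2  0  5  2  0]
 [ 0 -1  1 -1  4 10  1 -2  0  0  5  7  0]
 [ 2  1  0  0 -1 -1 -1 -1  0 -1  0  0  0]
 [ 0  3  4  3  0  1  2  1  0  1 -1 -1  0]] 
R-B
 [[ 7  6  6  7  7  6  5  3  7  6  5  6  7]
 [ 7  6  6  7  7  5  5  5  3  6  4  4  4]
 [ 6  6  7  7  6  7  4  5  5  6 15 12  8]
 [ 5  6  6  6  3  3  4  6  5  9 33 25 12]
 [ 9  7  6  8  6  6  7  5  5  7  9  9  7]
 [15 15 16 12 10 11  9 11  9  8  9  6  6]]
G-(R+B)/2
 [[ 0  2  1  1  1  0  2  0  0  1  0 -1  2]
 [ 1  0  0  0  1 -1  1  3  1  0  1  2  2]
 [ 1  1  0  0  2  2  3  4  2 -1  0 -1  1]
 [ 0  0 -2 -1  6  9  7  2  2  1  0 -2  1]
 [ 1  0  0  1 -1  0  1 -1  0 -1 -1 -1 -1]
 [ 4  1  4  4  2  2  2  1  3 -1  1  0 -1]] 
R-B
 [[ 3  2  2  6  5  5  5  6  3  5  4  6  3]
 [ 5  4  3  6  7  3  4  8  5  5  6  3  4]
 [ 4  5  5  5  4  3 12 20 13  7  5  5  3]
 [ 6  4  5  6  3  4 19 19 14  9  5  5  5]
 [10  7  9  7  7  8  7  8  5  7  6  6  5]
 [14 14 15 16 13 11 11 12  9  8 10  9  7]]
side G-(R+B)/2
 [[ 4  3  2  3  4  3  2  1  3  4  3  3 
[... 1037 characters left out ...]
1]
 [ 19  18  19  20  18  13   6   2   2   2   2   1   2   4]
 [ 20  20  18  22  19  12   8   3   3   2   3   3   1   2]
 [ 20  19  19  21  19  12   8   2   4   0   3   2   0  -1]]
jar cap [0.699  0.2313 0.1   ] brown/side [0.6934 0.2156 0.09  ]
0.018 [[213.26, 219.91], [210.33, 219.64], [210.14, 219.62], [213.52, 217.91], [210.59, 217.64], [210.41, 217.63]]
0.022 [[213.07, 219.81], [209.48, 219.47], [209.25, 219.45], [213.33, 217.8], [209.74, 217.47], [209.52, 217.46]]
0.026 [[212.88, 219.7], [208.62, 219.3], [208.36, 219.28], [213.14, 217.69], [208.89, 217.3], [208.62, 217.28]]
0.03 [[212.69, 219.59], [207.76, 219.14], [207.46, 219.11], [212.95, 217.58], [208.03, 217.13], [207.72, 217.11]]
```

Emit:
servo_tool:
  plan:
    - {"xyz": [0.3,0,0.14],"twist": [0,-1,0],"jaw": 0.95}
    - {"xyz": [0.59,0,0.29],"twist": [0,-2,0],"jaw": 0.95}
    - {"xyz": [0.59,0,0.29],"twist": [0,-2,0],"jaw": 0.95}

```text
time_s: 16.03
tool_pos: [0.5684, 0.212, 0.1702]
tool_rot: [-180.0, 51.8, 82.1]
force: [1.3, 4.0, 7.5]
grip_width: 0.013
grasp_force: 60.1
```

```bash
python3 mark.py >/dev/null; python3 s2.py | egrep "elbow|top_15|top_16|rear"
python3 - <<'E'
from sub import *
P=latest("top")[215:221,203:216].astype(int); print("R-B\n",P[...,0]-P[...,2])
for i in range(2): t=cen(env.read_camera("top")["img"],(208,215,208,218),"y")[0]; print(t,ang("top",t)[0])
elbow()
E
```

```text
elbow jig [ 80.959    1.178  127.5814] F jig 0.5657106232935842 3.2652824085374355 6.384651800138904 T [0.7454 0.044  0.1496] key tilt [ -0.0048 -47.0406   0.0344] w 0.012998165827499991 60.11177985928953
pics/top_1505.png [212.1518 211.8446] 0.39897933090164955
pics/top_1573.png [211.31   211.8637] 0.5686244108646691
pics/top_1608.png [211.2517 211.8345] 0.582119950221306
 rear mark [209.3939 217.5   ] 33.0
R-B
 [[ 7  6  2  6  5  5  6  7  3  5  7  4  5]
 [ 5  6  4  6  4  6  9  9  5  3  4  4  6]
 [ 5  5  6  4  6  5 20 19  8  3  2  2  4]
 [ 5  5  4  5  4  3 22 17  8  5  4  4  3]
 [ 9  7  7  8  6  7  6  8  6  5  5  6  6]
 [16 15 15 15 13 11 11  8 10 10  8  8  7]]
[211.2677 211.836 ] 0.5786059536259123
[211.2562 211.8481] 0.5807485670591781
elbow jig [ 80.955    1.1636 127.6348] F jig -0.014975782929486803 4.986049786044763 6.437570643982928 T [0.739  0.0658 0.1768] key tilt [ -0.005  -47.0193   0.0458] w 0.012945417305926677 60.10936225298792
```

Emit:
servo_tool:
  plan:
    - {"xyz": [-0.25,0,-0.11],"twist": [0,0.8,0],"jaw": 0.95}
    - {"xyz": [-0.45,0,-0.2],"twist": [0,1.5,0],"jaw": 0.95}
    - {"xyz": [-0.45,0,-0.2],"twist": [0,1.5,0],"jaw": 0.95}
    - {"xyz": [-0.45,0,-0.2],"twist": [0,1.5,0],"jaw": 0.95}
  newtons: 30

```text
time_s: 16.57
tool_pos: [0.5684, 0.2104, 0.1753]
tool_rot: [180.0, 50.2, 82.0]
force: [1.1, 3.9, 5.5]
grip_width: 0.0133
grasp_force: 29.9
```

```bash
python3 -c "
from k import *
elbow()"
```

```text
elbow jig [ 80.8621   0.9086 127.328 ] F jig 0.5988835875945667 4.043120650199843 5.539250145678958 T [ 0.5477 -0.1384  0.2108] key tilt [  0.0068 -45.4956   0.044 ] w 0.013312287081839892 29.912609937018715
```

Emit:
servo_tool:
  plan:
    - {"xyz": [-0.25,0,-0.11],"twist": [0,0.8,0],"jaw": 0.95}
    - {"xyz": [-0.6,0,-0.27],"twist": [0,2,0],"jaw": 0.95}
    - {"xyz": [-0.6,0,-0.27],"twist": [0,2,0],"jaw": 0.95}
    - {"xyz": [-0.6,0,-0.27],"twist": [0,2,0],"jaw": 0.95}

```text
time_s: 16.9
tool_pos: [0.5681, 0.208, 0.1811]
tool_rot: [-180.0, 48.2, 82.0]
force: [2.6, 2.9, 2.7]
grip_width: 0.0133
grasp_force: 29.9
```

```bash
python3 -c "
from k import *
elbow()"
```

```text
elbow jig [ 80.8556   0.3127 126.6981] F jig 2.1550448406003375 3.204604891400586 2.7361290834876244 T [ 0.7171 -0.262   0.3676] key tilt [  0.0348 -43.4723   0.0696] w 0.013260542900638638 29.88503935863264
```

Emit:
servo_tool:
  plan:
    - {"xyz": [-0.3,0.02,-0.13],"twist": [0,1,0],"jaw": 0.95}
    - {"xyz": [-0.6,0.02,-0.27],"twist": [0,2,0],"jaw": 0.95}
    - {"xyz": [-0.6,0.02,-0.27],"twist": [0,2,0],"jaw": 0.95}
    - {"xyz": [-0.6,0.02,-0.27],"twist": [0,2,0],"jaw": 0.95}

```text
time_s: 17.23
tool_pos: [0.568, 0.2056, 0.1872]
tool_rot: [-180.0, 46.1, 82.0]
force: [3.0, 3.2, 0.5]
grip_width: 0.0136
grasp_force: 29.9
```

```bash
python3 -c "
from k import *
elbow()
from mark import *; from sub import cen
t=cen(env.read_camera('top')['img'],(208,215,208,218),'y')[0]; print(t,ang('top',t)[0])"
```

```text
elbow jig [ 80.9116  -0.0699 126.3956] F jig 2.4964732833825627 3.601696862285654 0.522788811536643 T [ 0.9371 -0.399   0.3872] key tilt [  0.0686 -41.4256   0.1022] w 0.013618997407970982 29.89121715829242
[211.2815 211.8467] 0.5752943150906775
```

Emit:
servo_tool:
  plan:
    - {"xyz": [0,0,0],"twist": [0,0,0],"jaw": 0.8}
    - {"xyz": [0,0,0],"twist": [0,0,0],"jaw": 0.72}
    - {"xyz": [0,0,0],"twist": [0,0,0],"jaw": 0.68}
    - {"xyz": [0,0,0],"twist": [0,0,0],"jaw": 0.68}
    - {"xyz": [0,0,0],"twist": [0,0,0],"jaw": 0.68}

```text
time_s: 17.7
tool_pos: [0.5679, 0.2054, 0.1871]
tool_rot: [-179.9, 46.2, 82.0]
force: [0.3, 0.2, -0.3]
grip_width: 0.0271
grasp_force: 0.0
```

```bash
python3 -c "
from k import *
elbow()
from mark import *; from sub import cen
t=cen(env.read_camera('top')['img'],(208,215,208,218),'y')[0]; print(t,ang('top',t)[0])"
```

```text
elbow jig [ 80.7463  -0.4011 126.675 ] F jig 0.2851863552764777 0.26326750673653326 -0.29206820492016483 T [ 0.785  -0.0304 -0.0339] key tilt [  0.1024 -41.5362   0.109 ] w 0.027129187661798188 0.0
[211.2628 211.82  ] 0.5801313112393975
```

Emit:
servo_tool:
  plan:
    - {"xyz": [0,0,-1],"twist": [0,0,0],"jaw": 0.65}
    - {"xyz": [0,0,-3],"twist": [0,0,0],"jaw": 0.65}
    - {"xyz": [0,0,-6],"twist": [0,0,0],"jaw": 0.65}
    - {"xyz": [0,0,-9],"twist": [0,0,0],"jaw": 0.65}
    - {"xyz": [0,0,-12],"twist": [0,0,0],"jaw": 0.65}
    - {"xyz": [0,0,-14],"twist": [0,0,0],"jaw": 0.65}
    - {"xyz": [0,0,-14],"twist": [0,0,0],"jaw": 0.65}
    - {"xyz": [0,0,-14],"twist": [0,0,0],"jaw": 0.65}

```text
time_s: 18.42
tool_pos: [0.5821, 0.3068, 0.2849]
tool_rot: [179.9, 46.1, 82.0]
force: [0.1, 0.0, -1.0]
grip_width: 0.0302
grasp_force: 0.0
```

```bash
python3 mark.py | tail -1; python3 s2.py | tail -6
python3 - <<'E'
from sub import *
a=latest("top")[180:250,185:255,::-1]; b=latest("side")[150:220,180:250,::-1]
im=np.hstack([cv2.resize(x,(400,400),interpolation=2) for x in(a,b)])
cv2.imwrite("pics/fin.png",np.clip(im*1.6,0,255).astype(np.uint8))
E
```

```text
elbow jig [ 80.9374  99.7703 223.0923] F jig 0.9189531135370896 0.10002752457903741 -1.2722125024566397 T [ 0.7395 -0.0742  0.0165] key tilt [  0.1374 -41.5871   0.1315] w 0.03037608967736035 0.0
pics/top_1846.png [211.235  211.8725] 0.5846878257870036
top mark [211.235  211.8725] 200.0 0.5846878257870036
 rear mark [209.5    217.4474] 19.0
 green [208.1231 217.8462] 16.0
side mark [206.     175.6562] 32.0 None
 3D jig [ 53.0182   9.9234 142.7105] res [0.5074] angle 0.5576637536980531
```

View pics/fin.png

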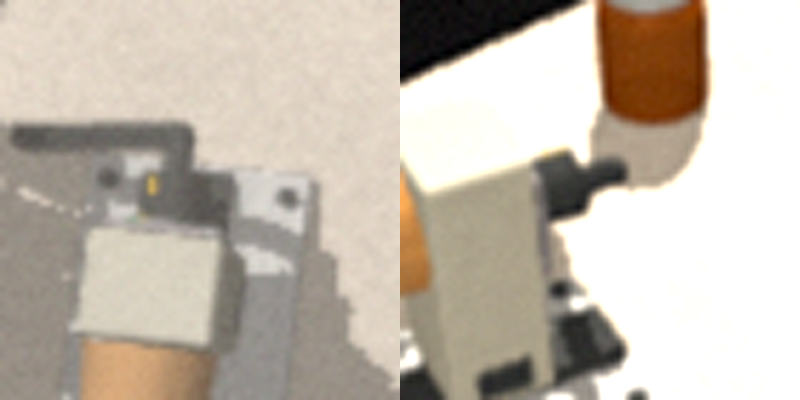

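Run:
```python
from sub import *
I=latest("top").astype(float).mean(2)
print(I[200:208,183:195].astype(int))
for th in(.66,.70,.74,.78): 
    print(th,[np.round(proj("top",O+ex*.081+ey*(.133*np.cos(th)+s*.00808*np.sin(th))+[0,0,.1268-.133*np.sin(th)+s*.00808*np.cos(th)]),2).tolist() for s in(1,-1)])
```

```text
[[138 133 128 130 128 127 129 129 131 131 129 130]
 [131 129 111 120 102 102 104 103 105 103 105 107]
 [109  98  91  93  74  61  63  63  65  65  63  68]
 [105  91  90  83  62  50  55  54  53  55  63  64]
 [104  94  90  79  61  58  56  52  53  54  62  60]
 [105  94  89  87  72  62  56  58  57  59  60  61]
 [106  91  87  91  91  80  75  71  69  74  72  73]
 [105  91  89  90  90  92  90  90  85  85  87  90]]
0.66 [[185.28, 202.66], [189.01, 203.46]]
0.7 [[186.47, 202.92], [190.31, 203.71]]
0.74 [[187.7, 203.19], [191.64, 203.97]]
0.78 [[188.97, 203.45], [193.0, 204.23]]
```

Emit:
servo_tool:
  plan:
    - {"xyz": [0,0,3],"twist": [0,0,0],"jaw": 0.65}
    - {"xyz": [0,0,7],"twist": [0,0,0],"jaw": 0.65}
    - {"xyz": [0,0,11],"twist": [0,0,0],"jaw": 0.65}
    - {"xyz": [0,0,13],"twist": [0,0,0],"jaw": 0.65}
    - {"xyz": [0,0,14],"twist": [0,0,0],"jaw": 0.65}
    - {"xyz": [0,0,14],"twist": [0,0,0],"jaw": 0.8}
    - {"xyz": [0,0,14],"twist": [0,0,0],"jaw": 0.95}
    - {"xyz": [0,0,14],"twist": [0,0,0],"jaw": 0.95}
    - {"xyz": [0,0,14],"twist": [0,0,0],"jaw": 0.95}
    - {"xyz": [0,0,14],"twist": [0,0,0],"jaw": 0.95}
  newtons: 20

```text
time_s: 19.35
tool_pos: [0.5685, 0.2073, 0.1882]
tool_rot: [179.9, 46.1, 82.1]
force: [-0.7, 0.9, -1.2]
grip_width: 0.0138
grasp_force: 20.0
```

Emit:
servo_tool:
  plan:
    - {"xyz": [0,0,0],"twist": [0,0,0],"jaw": 0.95}
    - {"xyz": [0,0,0],"twist": [0,0,0],"jaw": 0.95}
    - {"xyz": [0,0,0],"twist": [0,0,0],"jaw": 0.95}
  newtons: 60

```text
time_s: 19.6
tool_pos: [0.5684, 0.2068, 0.1877]
tool_rot: [179.9, 46.1, 82.1]
force: [1.7, 1.6, 0.6]
grip_width: 0.0128
grasp_force: 60.0
```

```bash
cat > rd.py <<'E'
from k import *
elbow()
from mark import *; from sub import cen
t=[cen(env.read_camera('top')['img'],(208,215,208,218),'y')[0] for _ in range(3)]; print([round(ang('top',x)[0],3) for x in t])
E
python3 rd.py
```

```text
elbow jig [ 81.6263   1.2454 126.7907] F jig 1.4780624324962297 1.8236658938330168 0.6369316464985226 T [ 1.0787 -0.1831  0.2149] key tilt [ -0.0508 -41.3819   0.0168] w 0.012798664503952324 60.02820401801728
[np.float64(0.592), np.float64(0.584), np.float64(0.583)]
```

Emit:
servo_tool:
  plan:
    - {"xyz": [0.45,0,0.21],"twist": [0,-1.5,0],"jaw": 0.95}
    - {"xyz": [0.88,0,0.44],"twist": [0,-3,0],"jaw": 0.95}
    - {"xyz": [1.31,0,0.68],"twist": [0,-4.5,0],"jaw": 0.95}
    - {"xyz": [1.31,0,0.68],"twist": [0,-4.5,0],"jaw": 0.95}
    - {"xyz": [1.31,0,0.68],"twist": [0,-4.5,0],"jaw": 0.95}

```text
time_s: 20.17
tool_pos: [0.5691, 0.2117, 0.1739]
tool_rot: [179.9, 50.7, 82.1]
force: [1.3, 7.0, 5.9]
grip_width: 0.013
grasp_force: 60.2
```

```bash
python3 rd.py
```

```text
elbow jig [ 81.6503   1.8751 127.4517] F jig 0.30775380902427907 7.133785967447719 5.871806967574929 T [0.9847 0.006  0.0189] key tilt [ -0.0636 -45.9644  -0.0125] w 0.012963711804678323 60.18080520821968
[np.float64(0.58), np.float64(0.581), np.float64(0.587)]
```

Emit:
servo_tool:
  plan:
    - {"xyz": [0.4,0,0.15],"twist": [0,-1.2,0],"jaw": 0.95}
    - {"xyz": [0.8,0,0.29],"twist": [0,-2.5,0],"jaw": 0.95}
    - {"xyz": [0.8,0,0.29],"twist": [0,-2.5,0],"jaw": 0.95}

```text
time_s: 20.57
tool_pos: [0.5692, 0.2145, 0.1659]
tool_rot: [180.0, 53.3, 82.1]
force: [1.4, 6.8, 9.0]
grip_width: 0.013
grasp_force: 60.3
```

```bash
python3 rd.py
```

```text
elbow jig [ 81.3306   2.7574 127.7627] F jig 0.4282699426828457 6.904509008414495 9.049060773138798 T [ 0.6299  0.0613 -0.0336] key tilt [ -0.0237 -48.5847  -0.0251] w 0.013007301853356301 60.26591837642627
[np.float64(0.585), np.float64(0.582), np.float64(0.583)]
```

Emit:
servo_tool:
  plan:
    - {"xyz": [0.3,0,0.14],"twist": [0,-1,0],"jaw": 0.95}
    - {"xyz": [0.59,0,0.29],"twist": [0,-2,0],"jaw": 0.95}
    - {"xyz": [0.59,0,0.29],"twist": [0,-2,0],"jaw": 0.95}

```text
time_s: 20.97
tool_pos: [0.5694, 0.2158, 0.1596]
tool_rot: [180.0, 55.2, 82.1]
force: [1.6, 7.2, 7.5]
grip_width: 0.0131
grasp_force: 60.3
```

```bash
python3 rd.py
```

```text
elbow jig [ 81.3863   2.8193 127.8093] F jig 0.5802529708538223 7.378676835837204 7.487852059900755 T [0.7234 0.0879 0.0544] key tilt [ -0.0381 -50.5399  -0.0121] w 0.01313048158060366 60.264417321495785
[np.float64(0.602), np.float64(0.611), np.float64(0.607)]
```

Emit:
servo_tool:
  plan:
    - {"xyz": [-0.45,0,-0.2],"twist": [0,1.5,0],"jaw": 0.95}
    - {"xyz": [-0.9,0,-0.4],"twist": [0,3,0],"jaw": 0.95}
    - {"xyz": [-1.35,0,-0.58],"twist": [0,4.5,0],"jaw": 0.95}
    - {"xyz": [-1.65,0,-0.7],"twist": [0,5.5,0],"jaw": 0.95}
    - {"xyz": [-1.65,0,-0.7],"twist": [0,5.5,0],"jaw": 0.95}
    - {"xyz": [-1.65,0,-0.7],"twist": [0,5.5,0],"jaw": 0.95}
  newtons: 25

```text
time_s: 21.62
tool_pos: [0.5689, 0.2103, 0.1764]
tool_rot: [180.0, 49.6, 82.0]
force: [2.1, 4.1, 1.6]
grip_width: 0.0139
grasp_force: 24.8
```

```bash
python3 rd.py
```

```text
elbow jig [ 81.2913   1.3527 126.6133] F jig 1.5104221593680462 4.393983568029854 1.6312209816735805 T [ 1.0657 -0.3679  0.3871] key tilt [  0.0152 -44.9368   0.0726] w 0.01392271436674029 24.751944697272847
[np.float64(0.609), np.float64(0.604), np.float64(0.611)]
```

Unloaded; open partly and withdraw.

Emit:
servo_tool:
  plan:
    - {"xyz": [0,0,0],"twist": [0,0,0],"jaw": 0.8}
    - {"xyz": [0,0,0],"twist": [0,0,0],"jaw": 0.72}
    - {"xyz": [0,0,0],"twist": [0,0,0],"jaw": 0.65}
    - {"xyz": [0,0,0],"twist": [0,0,0],"jaw": 0.65}
    - {"xyz": [0,0,0],"twist": [0,0,0],"jaw": 0.65}

```text
time_s: 22.18
tool_pos: [0.5685, 0.2095, 0.1759]
tool_rot: [-179.9, 49.8, 82.0]
force: [-0.0, -0.8, -0.7]
grip_width: 0.0291
grasp_force: 0.0
```

Emit:
servo_tool:
  plan:
    - {"xyz": [0,0,-1],"twist": [0,0,0],"jaw": 0.65}
    - {"xyz": [0,0,-3],"twist": [0,0,0],"jaw": 0.65}
    - {"xyz": [0,0,-6],"twist": [0,0,0],"jaw": 0.65}
    - {"xyz": [0,0,-9],"twist": [0,0,0],"jaw": 0.65}
    - {"xyz": [0,0,-12],"twist": [0,0,0],"jaw": 0.65}
    - {"xyz": [0,0,-14],"twist": [0,0,0],"jaw": 0.65}
    - {"xyz": [0,0,-14],"twist": [0,0,0],"jaw": 0.65}
    - {"xyz": [0,0,-14],"twist": [0,0,0],"jaw": 0.65}

```text
time_s: 22.85
tool_pos: [0.5835, 0.317, 0.2674]
tool_rot: [179.9, 49.6, 82.1]
force: [0.7, 0.1, -0.5]
grip_width: 0.0302
grasp_force: 0.0
```

```bash
python3 rd.py; python3 mark.py>/dev/null
python3 - <<'E'
from sub import *
from g import onz
I=latest("top"); print(I.astype(float).mean(2)[201:208,183:195].astype(int))
I0=np.load("pics/top0.npz")["img"]
w=lambda I:cv2.inRange(cv2.cvtColor(I,cv2.COLOR_RGB2HSV),(10,10,145),(45,80,255))
# head shift: track the head-top patch against the start picture
t=cv2.matchTemplate(cv2.GaussianBlur(I,(0,0),.8)[208:252,190:236],cv2.GaussianBlur(I0,(0,0),.8)[217:246,195:226],cv2.TM_CCOEFF_NORMED)
k=np.unravel_index(t.argmax(),t.shape); a=t[k[0]-1:k[0]+2,k[1]]; print("head row shift px",k[0]-9+(a[0]-a[2])/(2*(a[0]-2*a[1]+a[2])),"col",k[1]-5,t.max())
E
```

```text
elbow jig [ 81.3929 109.0375 217.5103] F jig 0.6729211950084483 0.21793926990894755 -0.5298295535216633 T [ 0.7621 -0.0414 -0.008 ] key tilt [ -0.0328 -44.9098   0.0213] w 0.03018526345711491 0.0
[np.float64(0.605), np.float64(0.607), np.float64(0.611)]
[[ 93  94  92  90  89  89  94 116 123 122 121 125]
 [ 90  90  89  91  90  82  68  66  67  69  71  76]
 [ 87  90  89  89  90  71  53  54  52  63  63  63]
 [ 91  92  89  89  87  68  54  53  53  60  62  62]
 [ 91  91  88  89  88  70  57  55  56  59  61  60]
 [ 91  90  90  89  89  82  71  67  66  65  70  68]
 [ 92  91  88  89  89  89  86  89  88  85  88  87]]
head row shift px -0.027119897305965424 col 1 0.8153787
```

```bash
python3 -c "
from cell import env
print(env.sign_off())"
```

```text
the job is handed in; nothing more can be done
None
```

I handed in the job: the hex key is fully home in the clamp screw by its short arm, the screw reads about 0.60 rad (mark at the dot) from the camera images, the head has not moved measurably, and the gripper is clear.

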